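Kit the pump's steel shaft parts

ROBOT

A 6-joint arm with a two-finger parallel gripper is mounted at the origin on a cart in front of the work surface, level with it; the furniture and walls round the work are solid. World frame = base frame: x ahead of the robot, y to its left, z up, the work surface at z = 0. Lengths are in m, angles in rad, forces in N, time in s.
With the tool pointing down it reaches from about 0.325 to 0.9 m from the base axis. Payload 3.5 kg.
Tool frame: the origin (TCP) lies midway between the tips of the shut fingers; the grasp point (between the pads) lies 19 mm behind it; z points along the fingers, y is the direction in which the jaws open and shut (so a half turn about z gives the same grasp; the last joint's range is limited). The gripper opens to 85 mm and grips with 20 to 120 N. Pads are 22 mm wide; open, the fingers measure 114 mm over their backs; the gripper's body (76 mm by 85 mm) begins 54 mm behind the grasp point. The pads swing forward as they close: fully open they stand 13 mm farther back than shut.
Start: joints at [1.146, 0.276, -0.026, 1.268, 0, 1.467], TCP at [0.198, 0.593, 0.21] pointing down, gripper open.
Joint ranges: [-3.12, 3.12], [-0.85, 1.88], [-1.08, 1.24], [-1.95, 2.15], [-1.57, 1.53], [-3.14, 3.14]. Speed limits (rad/s): [2.57, 2.57, 3.14, 3.14, 3.14, 3.14].

INTERFACE

Orientations are given as a unit quaternion [w, x, y, z].
In Python, from station import * gives the robot as it stands.
- The arm moves only by the tool drive_tool, never from a script. Its arguments are lists of equal length, an entry for each row: "travel": the shift along the tool's x, y, z in mm, a list of three; "twist": the turn, a rotation vector about the tool's x, y, z in degrees, a list of three. In form: {"travel": [[x, y, z], ...], "twist": [[wx, wy, wz], ...]}. A call has 1 to 5 rows; each row shifts and turns the commanded pose from where the row before left it, along the tool's axes as they then stand; what a row does not reach is not made up. A row lasts 1/10 s, in which the tool goes at most 50 mm and 8.59 degrees, less where a joint would pass 70% of its speed; a pose out of reach is approached as far as the arm can. A call is refused whole if a number of a shift passes 50 or a number of a turn 8.59, either way. A call with a gripper value outside its range is refused whole. "fingers" is the finger opening in mm, from 0 to 85.4, set as the call begins (left out, the last holds). The fingers move at their own pace and stop on an object; "grip_force" is the grip in N (left out, the last holds). Time passes only in rows, so rows that do not move let the fingers close. It gives the time, the measured TCP pose, the force and the opening at its end, in the units of the state.
- get_obs(): the state, without advancing time (a new reading comes with each control period).
- snapshot(name): name is "scene" or "top"; returns (picture, depth): 420x560x3 uint8, red, green, blue; 420x560 float32, m along the optical axis (not along the pixel's ray), 0 where there is no reading.
- camera_params(name): a dict with "fx", "fy", "cx", "cy" (pixels), "k1" (the pictures are not rectified: a ray, as slopes to the right and down, at radius r is drawn at 1 + k1 r^2 times it, then the intrinsics apply), "R" (3x3) and "t" (3): a world point X has camera coordinates R X + t. Camera axes: x right, y down, z forward; pixel columns grow to the right and rows downward; lengths in m; the calibration is good to about 2 mm. A picture is of the moment at which its call begins. camera_params takes no time and is no camera call.
- hand_in(): hands the job in, once; it reports no verdict.
The state is a dict: "clock": time; "joint_pos": joint angles; "joint_velocities": joint speeds; "tau": joint torques, N m; "tcp_pos": TCP position; "tcp_rot": TCP orientation; "contact_force": force on the tool from outside, world axes, zero at the start; "ft_torque": the same for the moment, N m; "opening": finger opening in m.
Only numpy, scipy, OpenCV 4.12 (cv2) and the standard library are available. Lean on these libraries where they do the work, as an engineer would, in place of code of your own. Each camera call takes 0.05 s, during which the arm holds its last target.

TASK

Kit the pump's four bright steel parts for refitting: put the large ball bearing in the blue holder, the small ball bearing in the yellow holder, the hexagon nut in the green holder and the bolt in the red holder, lying lengthwise. Each must lie flat in the middle of its recess. Leave the black seal ring and the black snap ring where they are.

Things in the scene. Friction and masses are not known exactly. Their poses are not given: they have to be found in the camera images.
- large_bearing_center (a point): bright steel ball bearing, 62 mm across and 16 mm thick, lying flat on the bench, the larger of the two; point at its centre, 8 mm up; z is its axis, up; to be gripped across its outside diameter; loose. If gripped with the fingertips less than 3 mm above its underside, the tips would meet the holder's rim when it is set down
- small_bearing_center (a point): bright steel ball bearing, 47 mm across and 14 mm thick, lying flat, the smaller of the two; point at its centre, 7 mm up; z is its axis, up; to be gripped across its outside diameter; loose. If gripped with the fingertips less than 3 mm above its underside, the tips would meet the holder's rim when it is set down
- nut_center (a point): big grey steel hexagon nut, 36 mm across flats, 41 mm across corners, 18 mm thick, lying flat; point at its centre, 9 mm up; z up, two of its flats face along +x and -x, further flats every 60 degrees; loose. If gripped with the fingertips less than 3 mm above its underside, the tips would meet the holder's rim when it is set down
- bolt_center (a point): steel hexagon-head bolt lying on the bench, 74 mm long along y; round 12 mm shank, head (22 mm wide, 19 mm high, 9 mm long) at the +y end; point half-way along its length, in the shank, 7 mm up, z up; loose. If gripped with the fingertips less than 3 mm above its underside, the tips would meet the holder's rim when it is set down
- seal_center (a point): black rubber-and-steel seal ring, closed, 68 mm across, 8 mm high, lying flat, to be left alone; point at its centre, 4 mm up
- snap_ring_center (a point): black steel snap ring (circlip), a ring with a gap, 76 mm across, 10 mm high, lying flat, to be left alone; point at its centre, 5 mm up
- blue_holder_floor (a point): blue kit holder with the larger round recess, 82 mm in diameter, for the large bearing. It is fixed to the bench: a square plate 104 x 104 mm, 8 mm high, with a grey-lined recess 3 mm deep (floor 5 mm above the bench). This point is the centre of the recess floor, z up
- yellow_holder_floor (a point): yellow kit holder with the smaller round recess, 66 mm in diameter, for the small bearing. It is fixed to the bench: a square plate 104 x 104 mm, 8 mm high, with a grey-lined recess 3 mm deep (floor 5 mm above the bench). This point is the centre of the recess floor, z up
- green_holder_floor (a point): green kit holder with a square recess, 60 x 60 mm, for the nut. It is fixed to the bench: a square plate 104 x 104 mm, 8 mm high, with a grey-lined recess 3 mm deep (floor 5 mm above the bench). This point is the centre of the recess floor, z up, x and y along the recess's sides
- red_holder_floor (a point): red kit holder with an oblong recess, 94 mm long along y and 46 mm wide along x, for the bolt. It is fixed to the bench: a square plate 104 x 104 mm, 8 mm high, with a grey-lined recess 3 mm deep (floor 5 mm above the bench). This point is the centre of the recess floor, z up
Things that resemble listed ones, but are neither listed nor needed, are in the scene too. Leave any purple look-alike of the part that bears large_bearing_center alone.

How it is judged:
By the outcome, as a careful person would: the job done as asked, in the order asked, and still so for the second after the job is handed in, with the robot touching nothing.
It also fails if it takes over 104 s, if anything falls off the work surface, if the arm or the gripper's body presses on something with over 40 N, if the wrist force passes 120 N, or if a joint passes its speed limit or range.

## Working session

There is one attempt and no reset: what is moved stays moved. The work goes in short steps, Python scripts to look and compute and a tool call to move; the robot and the scene stay as the last step left them, time stands still between calls to the robot, and variables do not carry over. Pictures are saved under pics/ and viewed, and the job is handed in when it is done.

Besides the shell and the picture viewer there is one more tool, called after ">>>" as name(argument=value, ...), one argument or row to a line, values as JSON. drive_tool: Moves the arm, as the interface text tells. Its arguments: {"type":"object","properties":{"travel":{"type":"array","items":{"type":"array","items":{"type":"number"}}},"twist":{"type":"array","items":{"type":"array","items":{"type":"number"}}},"fingers":{"type":"number"},"grip_force":{"type":"number"}},"required":["travel","twist"]}

```bash
ls; mkdir -p pics
python3 - <<'E'
from station import *
import cv2, numpy as np
o=get_obs(); print(o)
for n in ("scene","top"):
    p,d=snapshot(n); cv2.imwrite(f"pics/{n}0.png",p[:,:,::-1]); np.save(f"{n}0_d.npy",d); np.save(f"{n}0_p.npy",p)
    print(n,camera_params(n))
E
```

```text
pics
{'clock': 0.0, 'joint_pos': array([ 1.14559407e+00,  2.77138537e-01, -2.78792185e-02,  1.26799199e+00,
       -3.85315823e-07,  1.46741381e+00]), 'joint_velocities': array([-0.00067205,  0.00121428, -0.00241779,  0.002204  , -0.00223013,
        0.00181547]), 'tau': array([ 1.13554641e-03, -4.45506012e+01,  2.95203888e+01,  1.64528098e-02,
       -6.75962838e-05, -1.05594424e-05]), 'tcp_pos': array([0.19734307, 0.59216392, 0.20925709]), 'tcp_rot': array([-2.88915395e-04,  1.60216293e-01,  9.87081311e-01, -1.06833128e-03]), 'contact_force': array([-0.8944188 , -0.19333585,  0.85886977]), 'ft_torque': array([ 0.04672475, -0.00138683, -0.01861014]), 'opening': 0.08513678747839727}
scene {'fx': 414.75400582168174, 'fy': 414.75400582168174, 'cx': 284.9459826826424, 'cy': 210.7672759743785, 'k1': -0.10871781279094472, 'R': array([[ 0.8841679 , -0.46691414,  0.01543727],
       [-0.19621409, -0.40114177, -0.89475433],
       [ 0.42396599,  0.78808405, -0.44629181]]), 't': array([-0.46463277,  0.148716  ,  1.01861443])}
top {'fx': 432.36613886958014, 'fy': 432.36613886958014, 'cx': 279.90867880467295, 'cy': 210.69263047390348, 'k1': 0.00909100598416417, 'R': array([[ 1.03215461e-02, -9.99946339e-01, -8.86362002e-04],
       [-9.85839903e-01, -1.00275627e-02, -1.67389165e-01],
       [ 1.67371295e-01,  2.60152602e-03, -9.85890502e-01]]), 't': array([-0.02013447,  0.5275127 ,  1.05452123])}
```

View pics/top0.png

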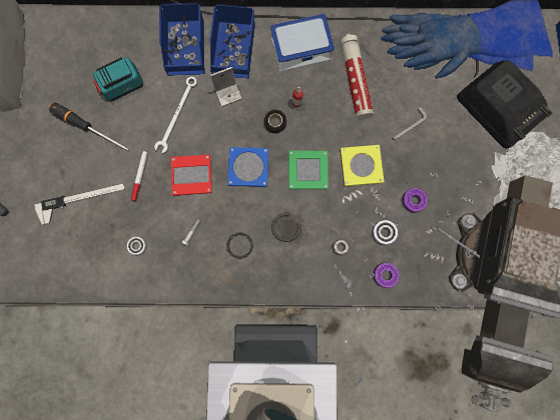

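View pics/scene0.png

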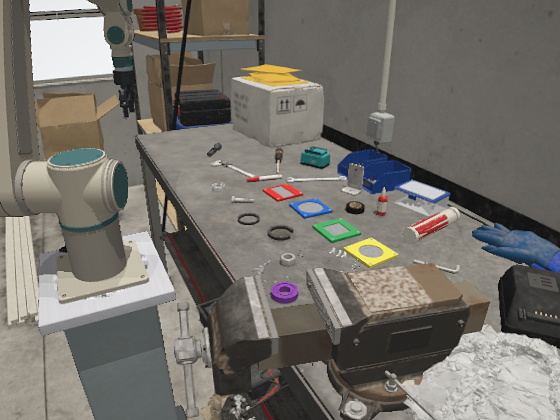

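```bash
cat > h.py <<'E'
from station import *
import cv2, numpy as np
from scipy.spatial.transform import Rotation as Rn
def pix2w(n,uv,z):
    c=camera_params(n); uv=np.atleast_2d(np.array(uv,float))
    d=(uv-[c['cx'],c['cy']])/[c['fx'],c['fy']]
    s=d.copy()
    for _ in range(20): s=d/(1+c['k1']*(s**2).sum(1,keepdims=True))
    r=np.c_[s,np.ones(len(s))]@c['R']; o=-c['R'].T@c['t']
    return o+r*((z-o[2])/r[:,2])[:,None]
def w2pix(n,X):
    c=camera_params(n); X=np.atleast_2d(np.array(X,float)); p=X@c['R'].T+c['t']
    s=p[:,:2]/p[:,2:]; s=s*(1+c['k1']*(s**2).sum(1,keepdims=True))
    return s*[c['fx'],c['fy']]+[c['cx'],c['cy']]
def rect(p,n,cx,cy,w,z,res):  # metric top view: x up, y left ; res m/px
    N=int(w/res); j,i=np.meshgrid(np.arange(N),np.arange(N))
    X=np.stack([cx+w/2-(i+.5)*res, cy+w/2-(j+.5)*res, np.full(i.shape,z)],-1).reshape(-1,3)
    m=w2pix(n,X).reshape(N,N,2).astype(np.float32)
    return cv2.remap(p,m[...,0],m[...,1],cv2.INTER_CUBIC)
E
python3 - <<'E'
from h import *
p=np.load("top0_p.npy")
it={'large':((385,232),.016),'small':((136,246),.014),'nut':((341,247),.018),'bolt':((190,233),.012),'blue':((248,167),.008),'yellow':((362,165),.008),'green':((308,170),.008),'red':((191,175),.008)}
rows=[]
for k,(uv,z) in it.items():
    X=pix2w('top',uv,z)[0]; print(k,X.round(4))
    c=np.round(X[:2],2); r=rect(p,'top',c[0],c[1],.14,z,.0007)
    r=np.ascontiguousarray(r); 
    for q in range(0,200,20):  # ticks
        cv2.line(r,(q,0),(q,4),(255,255,0),1); cv2.line(r,(0,q),(4,q),(255,255,0),1)
    cv2.putText(r,f"{k} {c[0]:.2f},{c[1]:.2f}",(8,14),0,.4,(255,255,0),1); cv2.drawMarker(r,(100,100),(255,0,0),0,6,1); rows.append(r)
im=np.vstack([np.hstack(rows[:4]),np.hstack(rows[4:])]); cv2.imwrite("pics/crops0.png",im[:,:,::-1])
E
```

```text
large [ 0.4794 -0.2869  0.016 ]
small [0.4369 0.355  0.014 ]
nut [ 0.4393 -0.1724  0.018 ]
bolt [0.4721 0.218  0.012 ]
blue [0.6515 0.0719 0.008 ]
yellow [ 0.66   -0.2328  0.008 ]
green [ 0.6448 -0.0885  0.008 ]
red [0.6279 0.2232 0.008 ]
```

View pics/crops0.png

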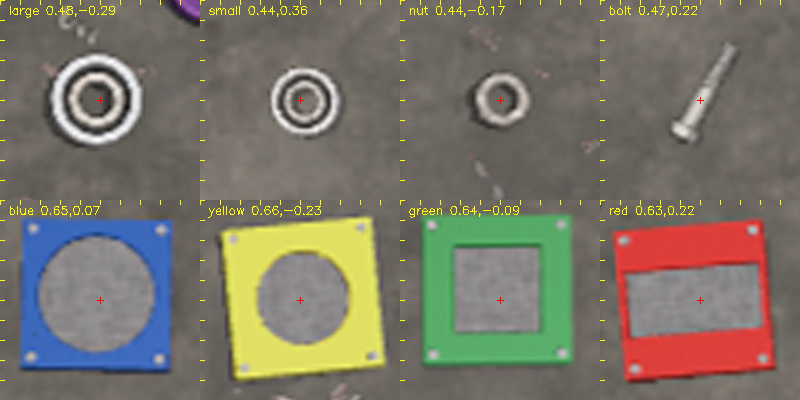

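```bash
cat > meas.py <<'E'
from h import *
res=.0004
def back(c,w,uv): uv=np.asarray(uv,float); return np.stack([c[0]+w/2-(uv[...,1]+.5)*res, c[1]+w/2-(uv[...,0]+.5)*res],-1)
def hue(p,c,w,z,lo,hi,smin=90):
    r=rect(p,'top',c[0],c[1],w,z,res); h=cv2.cvtColor(np.ascontiguousarray(r),cv2.COLOR_RGB2HSV)
    return r,((h[...,0]>=lo)&(h[...,0]<=hi)&(h[...,1]>smin)&(h[...,2]>60)).astype(np.uint8)
def big(m,mode=cv2.RETR_CCOMP):
    cs,hi=cv2.findContours(m,mode,cv2.CHAIN_APPROX_NONE); return cs,hi
def holder(p,c,lo,hi):
    w=.16; r,m=hue(p,c,w,.008,lo,hi); m=cv2.morphologyEx(m,cv2.MORPH_CLOSE,np.ones((5,5)))
    cs,_=big(m,cv2.RETR_LIST); cs=sorted(cs,key=cv2.contourArea)[::-1][:2]
    out=[]
    for k in cs:
        R=cv2.minAreaRect(k); b=back(c,w,cv2.boxPoints(R)); M=cv2.moments(k)
        e=b[1]-b[0]; f=b[2]-b[1]
        out.append((back(c,w,R[0]),back(c,w,(M['m10']/M['m00'],M['m01']/M['m00'])),np.hypot(*e),np.degrees(np.arctan2(e[1],e[0])),np.hypot(*f)))
    return out
E
python3 - <<'E'
from meas import *
p=np.load("top0_p.npy")
np.set_printoptions(precision=4,suppress=True)
for k,c,lo,hi in (('blue',(.65,.07),100,125),('yellow',(.66,-.23),20,35),('green',(.64,-.09),50,80),('red',(.63,.22),0,8)):
    for o in holder(p,c,lo,hi): print(k,*o)
# bright parts
ims=[]
for k,c,z,t in (('large',(.48,-.29),.016,150),('small',(.44,.36),.014,150),('nut',(.44,-.17),.018,125),('bolt',(.47,.22),.010,125)):
    w=.1; r=rect(p,'top',c[0],c[1],w,z,res); g=cv2.cvtColor(np.ascontiguousarray(r),cv2.COLOR_RGB2GRAY)
    m=(g>t).astype(np.uint8); cs,_=big(m,cv2.RETR_EXTERNAL); q=max(cs,key=cv2.contourArea)
    (e,ax,a)=cv2.fitEllipse(q); R=cv2.minAreaRect(q); cc,rad=cv2.minEnclosingCircle(q)
    print(k,'ell',back(c,w,e),np.array(ax)*res,'rect',back(c,w,R[0]),np.array(R[1])*res,R[2],'circ',back(c,w,cc),rad*2*res)
    v=np.ascontiguousarray(r).copy(); cv2.drawContours(v,[q],-1,(255,0,0),1); ims.append(cv2.resize(v,(400,300) if 0 else (300,300)))
im=np.vstack([np.hstack(ims[:2]),np.hstack(ims[2:])]); cv2.imwrite("pics/parts0.png",im[:,:,::-1])
d=np.load('top0_d.npy')
for uv in ((300,225),(220,200),(385,222)): print(d[uv[1],uv[0]], uv)
E
```

```text
blue [0.6535 0.0724] [0.6535 0.0723] 0.10706588845620975 -0.9093797364133864 0.10583428327779942
blue [0.6537 0.0721] [0.6538 0.0722] 0.08180508384378536 -41.185925165709655 0.08124066452867568
yellow [ 0.6606 -0.2319] [ 0.6606 -0.2321] 0.10816434220330501 -84.66368095057938 0.1080089733651556
yellow [ 0.6604 -0.2322] [ 0.6608 -0.2321] 0.06440000000000001 0.0 0.06400000000000003
green [ 0.6468 -0.0881] [ 0.6468 -0.0879] 0.1038444375659285 -89.48383547444519 0.10524257629165558
green [ 0.6467 -0.0881] [ 0.6467 -0.0882] 0.062026419170122804 -89.54886418334645 0.06147840723336652
red [0.6295 0.2239] [0.6296 0.2239] 0.10799236379718727 -85.2363538048375 0.10832454014103922
red [0.6298 0.2239] [0.6297 0.2237] 0.09392749397863723 -85.35203763551296 0.0459881015326863
large ell [ 0.4805 -0.2878] [0.0618 0.0621] rect [ 0.4806 -0.288 ] [0.0619 0.0619] 45.0 circ [ 0.4807 -0.2879] 0.06350716552734376
small ell [0.4391 0.3568] [0.0463 0.0472] rect [0.4392 0.3566] [0.046  0.0472] 90.0 circ [0.4395 0.3567] 0.04843758544921875
nut ell [ 0.4406 -0.1721] [0.0352 0.0364] rect [ 0.4409 -0.1716] [0.0355 0.0359] 64.65382385253906 circ [ 0.4404 -0.1722] 0.037585183715820314
bolt ell [0.4654 0.2222] [0.0139 0.0889] rect [0.4775 0.2186] [0.0185 0.0735] 23.92727279663086 circ [0.4772 0.2178] 0.07371846313476563
1.1369572 (300, 225)
1.1506233 (220, 200)
1.1241591 (385, 222)
```

View pics/parts0.png

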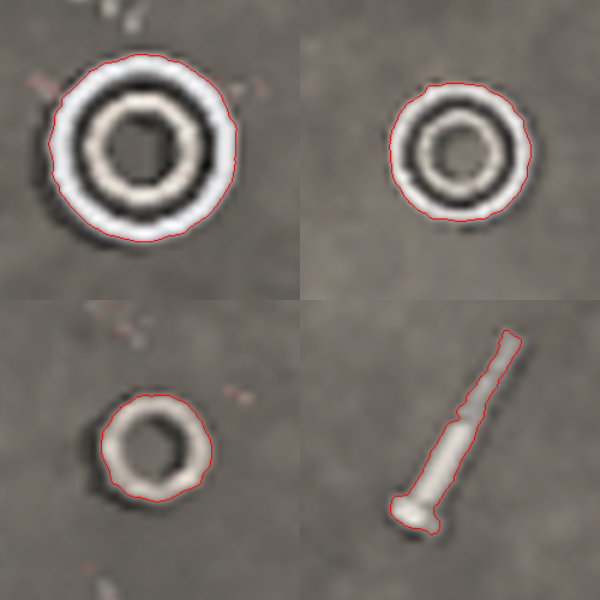

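```bash
cat >> h.py <<'E'
def rel(x,y,z,yaw=90.,show=True):
    """tool-frame shift (mm) and z twist (deg) from measured pose to target; yaw = world angle of tool y"""
    o=get_obs(); R=Rn.from_quat(np.roll(o['tcp_rot'],-1)).as_matrix()
    s=R.T@(np.array([x,y,z])-o['tcp_pos'])*1e3
    a=np.radians(yaw); Y=np.array([np.cos(a),np.sin(a),0]); Z=np.array([0,0,-1.]); X=np.cross(Y,Z)
    tw=np.degrees(Rn.from_matrix(R.T@np.c_[X,Y,Z]).as_rotvec())
    st=R@np.eye(3)
    print('t',round(o['clock'],2),'pos',o['tcp_pos'].round(4),'yawY',np.degrees(np.arctan2(R[1,1],R[0,1])).round(2),'shift',s.round(1),'twist',tw.round(2),'F',o['contact_force'].round(1),'open',round(o['opening']*1e3,1))
E
python3 -c "
from h import *
rel(.4806,-.288,.2)
print(pix2w('top',[[415,200],[387,275],[240,246],[286,228],[462,240]],.01).round(3))"
```

```text
t 0.1 pos [0.1973 0.5922 0.2093] yawY 71.56 shift [-547.1 -745.4   10.8] twist [ -0.12  -0.03 -18.44] F [ 0.2 -0.1  0.3] open 85.3
[[ 0.566 -0.37   0.01 ]
 [ 0.37  -0.29   0.01 ]
 [ 0.44   0.088  0.01 ]
 [ 0.488 -0.031  0.01 ]
 [ 0.461 -0.487  0.01 ]]
```

>>> drive_tool(
  travel=[
    [-28,-39,0],
    [-24,-41,0],
    [-19,-44,0],
    [-14,-46,0],
    [-14,-46,0],
  ],
  twist=[
    [0,0,-6.1],
    [0,0,-6.1],
    [0,0,-6.1],
    [0,0,0],
    [0,0,0],
  ],
  fingers=70,
  grip_force=40,
)

```text
clock: 0.6
tcp_pos: [0.2683, 0.362, 0.2099]
tcp_rot: [-0.0, 0.001, 1.0, -0.0]
contact_force: [1.8, -1.1, 0.5]
opening: 0.0695
```

>>> drive_tool(
  travel=[
    [-16,-46,0],
    [-16,-46,0],
    [-16,-46,0],
    [-16,-46,0],
    [-16,-46,0],
  ],
  twist=[
    [0,0,0],
    [0,0,0],
    [0,0,0],
    [0,0,0],
    [0,0,0],
  ],
)

```text
clock: 1.1
tcp_pos: [0.3478, 0.132, 0.2103]
tcp_rot: [0.0, 0.001, 1.0, 0.0]
contact_force: [1.1, 0.1, 0.1]
opening: 0.0699
```

>>> drive_tool(
  travel=[
    [-16,-46,0],
    [-16,-46,0],
    [-16,-46,0],
    [-16,-46,0],
    [-16,-46,0],
  ],
  twist=[
    [0,0,0],
    [0,0,0],
    [0,0,0],
    [0,0,0],
    [0,0,0],
  ],
)

```text
clock: 1.6
tcp_pos: [0.4273, -0.0984, 0.2102]
tcp_rot: [0.0, 0.002, 1.0, 0.0]
contact_force: [1.3, 0.1, -0.6]
opening: 0.0702
```

>>> drive_tool(
  travel=[
    [-12,-46,15],
    [-12,-46,15],
    [-12,-46,20],
    [-8,-30,20],
    [0,0,10],
  ],
  twist=[
    [0,0,0],
    [0,0,0],
    [0,0,0],
    [0,0,0],
    [0,0,0],
  ],
)

```text
clock: 2.1
tcp_pos: [0.4707, -0.2665, 0.1289]
tcp_rot: [-0.001, 0.003, 1.0, -0.0]
contact_force: [0.3, -0.3, 1.0]
opening: 0.0699
```

```bash
python3 -c "
from h import *
rel(.4806,-.288,.1)
p,d=snapshot('top'); cv2.imwrite('pics/a1.png',cv2.resize(p[120:310,260:500],None,fx=3,fy=3,interpolation=cv2.INTER_CUBIC)[:,:,::-1])"
```

```text
t 2.1 pos [ 0.4707 -0.2665  0.1289] yawY 89.63 shift [-10.  -21.4  28.9] twist [-0.02 -0.06 -0.37] F [ 0.3 -0.3  1. ] open 69.9
```

View pics/a1.png

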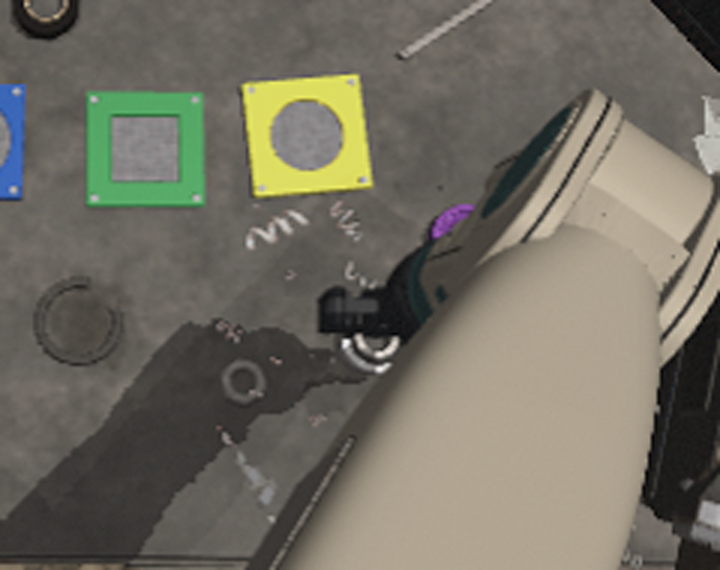

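>>> drive_tool(
  travel=[
    [-5,-11,20],
    [-5,-10,20],
    [0,0,20],
    [0,0,20],
    [0,0,0],
  ],
  twist=[
    [0,0,-0.4],
    [0,0,0],
    [0,0,0],
    [0,0,0],
    [0,0,0],
  ],
)

```text
clock: 2.65
tcp_pos: [0.4779, -0.2809, 0.0485]
tcp_rot: [-0.003, -0.003, 1.0, 0.002]
contact_force: [-1.0, 0.4, -0.2]
opening: 0.0699
```

```bash
python3 -c "
from h import *
rel(.4806,-.288,.02)
p,d=snapshot('scene'); cv2.imwrite('pics/a2.png',cv2.resize(p[200:360,180:400],None,fx=3.5,fy=3.5,interpolation=cv2.INTER_CUBIC)[:,:,::-1])"
```

```text
t 2.65 pos [ 0.4779 -0.2809  0.0485] yawY 90.33 shift [-2.8 -7.2 28.4] twist [ 0.25 -0.31  0.33] F [-1.   0.4 -0.2] open 69.9
```

View pics/a2.png

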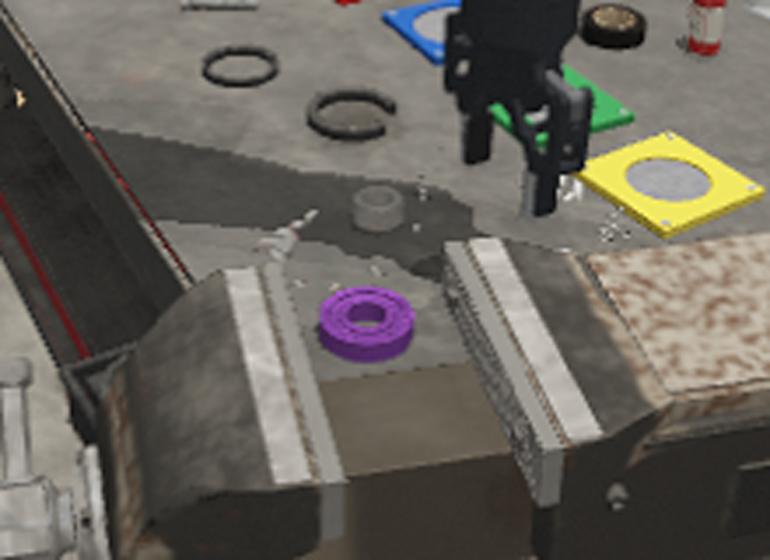

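>>> drive_tool(
  travel=[
    [-2.8,-7.2,10],
    [0,0,0],
  ],
  twist=[
    [0.2,-0.3,0.3],
    [0,0,0],
  ],
)

```text
clock: 2.9
tcp_pos: [0.4841, -0.2918, 0.0413]
tcp_rot: [0.003, 0.0, 1.0, -0.002]
contact_force: [-0.2, -0.3, -0.4]
opening: 0.0699
```

```bash
python3 -c "
from h import *
rel(.4806,-.288,.02)"
```

```text
t 2.9 pos [ 0.4841 -0.2918  0.0413] yawY 89.96 shift [ 3.6  3.9 21.3] twist [-0.26  0.36 -0.04] F [-0.2 -0.3 -0.4] open 69.9
```

>>> drive_tool(
  travel=[
    [0,0,0],
    [0,0,0],
  ],
  twist=[
    [0,0,0],
    [0,0,0],
  ],
)

```text
clock: 3.1
tcp_pos: [0.4839, -0.2916, 0.0417]
tcp_rot: [0.003, 0.0, 1.0, -0.002]
contact_force: [-0.5, -0.0, -0.5]
opening: 0.07
```

```bash
python3 -c "
from h import *
rel(.4806,-.288,.02)"
```

```text
t 3.1 pos [ 0.4839 -0.2916  0.0417] yawY 89.96 shift [ 3.4  3.7 21.7] twist [-0.23  0.35 -0.04] F [-0.5 -0.  -0.5] open 70.0
```

>>> drive_tool(
  travel=[
    [3.4,3.7,12],
    [0,0,3],
    [0,0,0],
    [0,0,0],
  ],
  twist=[
    [-0.2,0.3,0],
    [0,0,0],
    [0,0,0],
    [0,0,0],
  ],
)

```text
clock: 3.5
tcp_pos: [0.4799, -0.2874, 0.0256]
tcp_rot: [-0.0, 0.0, 1.0, 0.0]
contact_force: [0.1, -0.5, 0.7]
opening: 0.07
```

```bash
python3 -c "
from h import *
rel(.4806,-.288,.02)
p,d=snapshot('scene'); cv2.imwrite('pics/a3.png',cv2.resize(p[200:300,270:400],None,fx=5,fy=5,interpolation=cv2.INTER_CUBIC)[:,:,::-1])"
```

```text
t 3.5 pos [ 0.4799 -0.2874  0.0256] yawY 89.96 shift [-0.7 -0.6  5.6] twist [ 0.03 -0.03 -0.04] F [ 0.1 -0.5  0.7] open 70.0
```

View pics/a3.png

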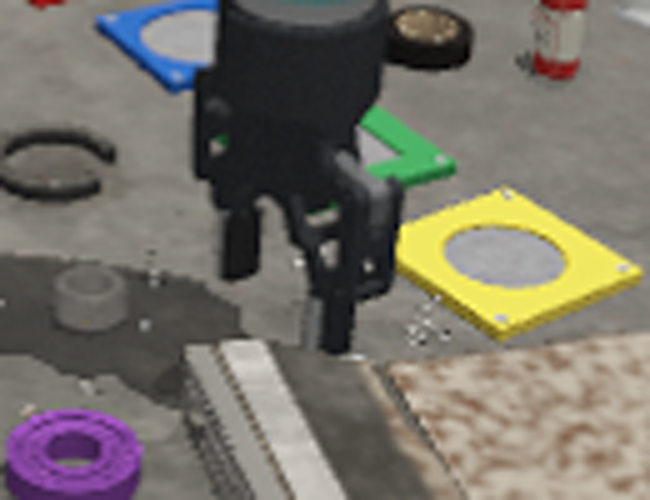

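>>> drive_tool(
  travel=[
    [-0.7,-0.6,5],
    [0,0,5],
    [0,0,5],
    [0,0,3],
    [0,0,0],
  ],
  twist=[
    [0,0,0],
    [0,0,0],
    [0,0,0],
    [0,0,0],
    [0,0,0],
  ],
)

```text
clock: 4.05
tcp_pos: [0.4802, -0.2878, 0.0072]
tcp_rot: [-0.001, 0.0, 1.0, 0.0]
contact_force: [-0.0, 0.2, -0.3]
opening: 0.07
```

>>> drive_tool(
  travel=[
    [0,0,2],
    [0,0,2],
    [0,0,0],
  ],
  twist=[
    [0,0,0],
    [0,0,0],
    [0,0,0],
  ],
)

```text
clock: 4.35
tcp_pos: [0.4807, -0.2881, 0.0038]
tcp_rot: [-0.0, 0.0, 1.0, 0.0]
contact_force: [-0.2, 0.5, 0.8]
opening: 0.0699
```

>>> drive_tool(
  travel=[
    [0,0,1],
    [0,0,1],
    [0,0,0],
  ],
  twist=[
    [0,0,0],
    [0,0,0],
    [0,0,0],
  ],
)

```text
clock: 4.65
tcp_pos: [0.4808, -0.2881, 0.0019]
tcp_rot: [-0.0, 0.0, 1.0, 0.0]
contact_force: [-0.1, -0.4, 0.7]
opening: 0.0701
```

>>> drive_tool(
  travel=[
    [0,0,1],
    [0,0,1],
    [0,0,1],
    [0,0,0],
  ],
  twist=[
    [0,0,0],
    [0,0,0],
    [0,0,0],
    [0,0,0],
  ],
)

```text
clock: 5.05
tcp_pos: [0.4806, -0.2881, -0.0012]
tcp_rot: [-0.0, 0.0, 1.0, 0.0]
contact_force: [-0.2, -0.1, -0.5]
opening: 0.0704
```

>>> drive_tool(
  travel=[
    [0,0,1],
    [0,0,1],
    [0,0,0],
  ],
  twist=[
    [0,0,0],
    [0,0,0],
    [0,0,0],
  ],
)

```text
clock: 5.35
tcp_pos: [0.4807, -0.2881, -0.0032]
tcp_rot: [-0.0, 0.0, 1.0, 0.0]
contact_force: [-0.4, -0.3, -1.2]
opening: 0.0699
```

>>> drive_tool(
  travel=[
    [0,0,1],
    [0,0,1],
    [0,0,0],
  ],
  twist=[
    [0,0,0],
    [0,0,0],
    [0,0,0],
  ],
)

```text
clock: 5.65
tcp_pos: [0.4807, -0.2881, -0.0052]
tcp_rot: [-0.0, 0.0, 1.0, 0.0]
contact_force: [-0.7, -0.1, -0.2]
opening: 0.0701
```

>>> drive_tool(
  travel=[
    [0,0,1],
    [0,0,1],
    [0,0,0],
  ],
  twist=[
    [0,0,0],
    [0,0,0],
    [0,0,0],
  ],
)

```text
clock: 5.95
tcp_pos: [0.4807, -0.2881, -0.0072]
tcp_rot: [-0.0, 0.0, 1.0, 0.0]
contact_force: [0.1, 0.5, -0.1]
opening: 0.0696
```

>>> drive_tool(
  travel=[
    [0,0,1],
    [0,0,1],
    [0,0,0],
  ],
  twist=[
    [0,0,0],
    [0,0,0],
    [0,0,0],
  ],
)

```text
clock: 6.25
tcp_pos: [0.4807, -0.2881, -0.0092]
tcp_rot: [-0.0, 0.0, 1.0, 0.0]
contact_force: [-0.4, -0.0, -0.0]
opening: 0.0701
```

>>> drive_tool(
  travel=[
    [0,0,1],
    [0,0,0.5],
    [0,0,0],
  ],
  twist=[
    [0,0,0],
    [0,0,0],
    [0,0,0],
  ],
)

```text
clock: 6.55
tcp_pos: [0.4807, -0.2881, -0.0106]
tcp_rot: [-0.0, 0.0, 1.0, 0.0]
contact_force: [-0.3, 0.2, 0.9]
opening: 0.0698
```

>>> drive_tool(
  travel=[
    [0,0,1],
    [0,0,0.5],
    [0,0,0],
  ],
  twist=[
    [0,0,0],
    [0,0,0],
    [0,0,0],
  ],
)

```text
clock: 6.85
tcp_pos: [0.4807, -0.2882, -0.0121]
tcp_rot: [-0.0, 0.0, 1.0, 0.0]
contact_force: [0.2, 0.3, 0.2]
opening: 0.0698
```

>>> drive_tool(
  travel=[
    [0,0,1],
    [0,0,0],
  ],
  twist=[
    [0,0,0],
    [0,0,0],
  ],
)

```text
clock: 7.05
tcp_pos: [0.4807, -0.2881, -0.0131]
tcp_rot: [-0.0, 0.0, 1.0, 0.0]
contact_force: [0.3, 1.1, -0.3]
opening: 0.0697
```

```bash
python3 -c "
from h import *
p,d=snapshot('scene'); cv2.imwrite('pics/a4.png',cv2.resize(p[200:300,270:400],None,fx=6,fy=6,interpolation=cv2.INTER_CUBIC)[:,:,::-1])
print(w2pix('scene',[[.4807,-.2881,0],[.4807,-.2531,0],[.4807,-.3231,0],[.4807,-.2531,-.013]]))"
```

```text
[[324.32682595 281.29442886]
 [316.69823978 273.78657331]
 [332.36601989 289.20119278]
 [316.42753275 278.08233194]]
```

View pics/a4.png

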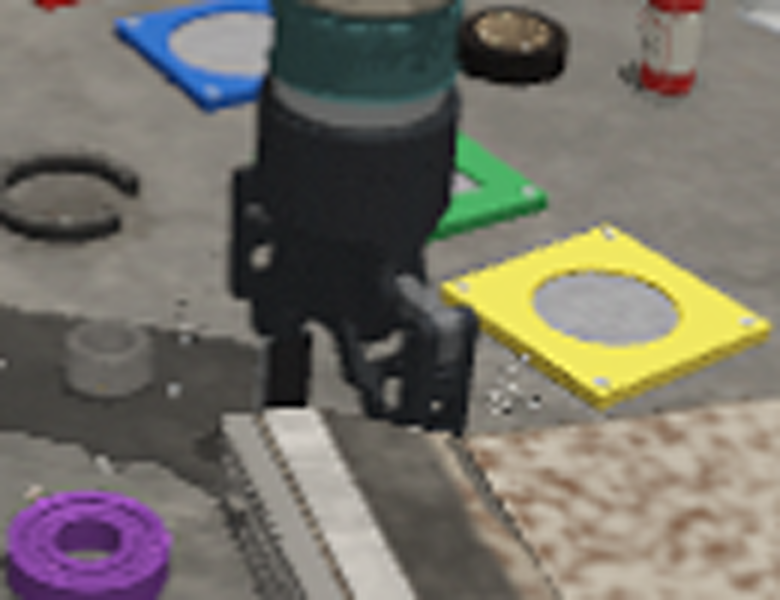

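>>> drive_tool(
  travel=[
    [0,0,1],
    [0,0,0],
  ],
  twist=[
    [0,0,0],
    [0,0,0],
  ],
)

```text
clock: 7.3
tcp_pos: [0.4807, -0.2881, -0.0141]
tcp_rot: [-0.0, 0.0, 1.0, 0.0]
contact_force: [0.4, 0.6, -0.1]
opening: 0.07
```

>>> drive_tool(
  travel=[
    [0,0,1],
    [0,0,0],
  ],
  twist=[
    [0,0,0],
    [0,0,0],
  ],
)

```text
clock: 7.5
tcp_pos: [0.4808, -0.2881, -0.0151]
tcp_rot: [-0.0, 0.0, 1.0, 0.0]
contact_force: [1.2, 1.3, -0.2]
opening: 0.0702
```

```bash
python3 -c "
from h import *
for z in (.03,.04,.05,.06,.07,.08):
    print(z,w2pix('scene',[[.478,-.246,z],[.478,-.316,z],[.4807,-.2531,z-.0229]]).round(1).tolist())
p,d=snapshot('scene')
m=d[255:275,312:324]; print(m.round(3)[::3,::2])
c=camera_params('scene')
for uv in ((317,262),(318,266),(315,264),(338,262),(340,268)):
    zc=d[uv[1],uv[0]]; q=(np.array(uv)-[c['cx'],c['cy']])/c['fx']; 
    X=c['R'].T@(np.r_[q*(1-c['k1']*(q**2).sum()),1]*zc-c['t']); print(uv,X.round(4))
"
```

```text
0.03 [[314.9, 262.5], [330.6, 277.5], [316.8, 271.4]]
0.04 [[315.1, 259.1], [330.9, 273.9], [317.1, 268.1]]
0.05 [[315.3, 255.6], [331.2, 270.3], [317.3, 264.7]]
0.06 [[315.5, 252.1], [331.5, 266.7], [317.5, 261.2]]
0.07 [[315.7, 248.6], [331.8, 263.1], [317.7, 257.8]]
0.08 [[315.9, 245.0], [332.1, 259.4], [317.9, 254.3]]
[[0.995 0.995 0.998 0.999 1.008 1.102]
 [1.09  0.995 0.997 1.003 1.    1.083]
 [1.016 0.998 1.003 1.005 1.005 1.078]
 [1.008 1.004 1.007 1.01  1.01  1.06 ]
 [1.013 1.006 1.009 1.015 1.019 1.051]
 [0.701 0.697 0.697 0.698 0.699 0.697]
 [0.692 0.691 0.689 0.691 0.691 0.69 ]]
(317, 262) [ 0.4787 -0.2541  0.0361]
(318, 266) [ 0.4831 -0.2531  0.0224]
(315, 264) [ 0.4731 -0.2545  0.0321]
(338, 262) [ 0.4668 -0.3536  0.0986]
(340, 268) [ 0.4722 -0.3556  0.0824]
```

>>> drive_tool(
  travel=[
    [0,0,1],
    [0,0,1],
    [0,0,1],
    [0,0,0],
  ],
  twist=[
    [0,0,0],
    [0,0,0],
    [0,0,0],
    [0,0,0],
  ],
)

```text
clock: 7.95
tcp_pos: [0.4806, -0.2881, -0.0182]
tcp_rot: [-0.0, 0.0, 1.0, 0.0]
contact_force: [0.1, -0.3, 0.1]
opening: 0.0699
```

>>> drive_tool(
  travel=[
    [0,0,1],
    [0,0,1],
    [0,0,0],
  ],
  twist=[
    [0,0,0],
    [0,0,0],
    [0,0,0],
  ],
)

```text
clock: 8.25
tcp_pos: [0.4807, -0.2881, -0.0202]
tcp_rot: [-0.0, 0.0, 1.0, 0.0]
contact_force: [-0.8, 0.3, 0.2]
opening: 0.0698
```

```bash
python3 -c "
from h import *
p,d=snapshot('scene')
c=camera_params('scene')
for u in (316,318,320):
  for v in range(258,272,2):
    zc=d[v,u]; q=(np.array((u,v))-[c['cx'],c['cy']])/c['fx']
    X=c['R'].T@(np.r_[q*(1-c['k1']*(q**2).sum()),1]*zc-c['t']); print((u,v),X.round(4),p[v,u])
"
```

```text
(316, 258) [ 0.4762 -0.2525  0.0474] [29 30 32]
(316, 260) [ 0.4764 -0.2528  0.0418] [24 24 25]
(316, 262) [ 0.4749 -0.2556  0.0381] [25 24 25]
(316, 264) [ 0.4764 -0.2538  0.0307] [27 26 27]
(316, 266) [ 0.4771 -0.2532  0.0243] [24 23 23]
(316, 268) [ 0.335  -0.4678  0.1934] [185 181 174]
(316, 270) [ 0.3307 -0.4747  0.1948] [192 188 181]
(318, 258) [ 0.4815 -0.2532  0.0463] [26 27 30]
(318, 260) [ 0.4817 -0.2536  0.0407] [24 23 25]
(318, 262) [ 0.4812 -0.2548  0.0357] [26 24 25]
(318, 264) [ 0.4816 -0.2548  0.0298] [27 26 28]
(318, 266) [ 0.4814 -0.2556  0.0245] [24 22 24]
(318, 268) [ 0.3367 -0.4713  0.195 ] [198 193 185]
(318, 270) [ 0.3341 -0.4756  0.1943] [186 182 175]
(320, 258) [ 0.4863 -0.2548  0.0458] [26 28 28]
(320, 260) [ 0.4874 -0.2537  0.0391] [24 25 25]
(320, 262) [ 0.4873 -0.2545  0.0337] [21 22 21]
(320, 264) [ 0.4876 -0.2546  0.0278] [22 22 22]
(320, 266) [ 0.4874 -0.2555  0.0226] [19 18 20]
(320, 268) [ 0.3393 -0.4736  0.1956] [189 185 177]
(320, 270) [ 0.3365 -0.478   0.1951] [190 185 178]
```

>>> drive_tool(
  travel=[
    [0,0,1],
    [0,0,1],
    [0,0,0],
  ],
  twist=[
    [0,0,0],
    [0,0,0],
    [0,0,0],
  ],
)

```text
clock: 8.6
tcp_pos: [0.4807, -0.2881, -0.0222]
tcp_rot: [-0.0, 0.0, 1.0, 0.0]
contact_force: [0.2, -0.7, -0.2]
opening: 0.0698
```

>>> drive_tool(
  travel=[
    [0,0,1],
    [0,0,1],
    [0,0,0],
  ],
  twist=[
    [0,0,0],
    [0,0,0],
    [0,0,0],
  ],
)

```text
clock: 8.9
tcp_pos: [0.4807, -0.2881, -0.0242]
tcp_rot: [-0.0, 0.0, 1.0, 0.0]
contact_force: [-0.0, 0.2, -0.3]
opening: 0.0704
```

>>> drive_tool(
  travel=[
    [0,0,1],
    [0,0,0],
  ],
  twist=[
    [0,0,0],
    [0,0,0],
  ],
)

```text
clock: 9.1
tcp_pos: [0.4807, -0.2881, -0.0251]
tcp_rot: [-0.0, 0.0, 1.0, 0.0]
contact_force: [-0.2, 0.6, 0.2]
opening: 0.0698
```

>>> drive_tool(
  travel=[
    [0,0,1],
    [0,0,0],
  ],
  twist=[
    [0,0,0],
    [0,0,0],
  ],
)

```text
clock: 9.3
tcp_pos: [0.4807, -0.2882, -0.0261]
tcp_rot: [-0.0, 0.0, 1.0, 0.0]
contact_force: [-1.2, -0.2, 0.2]
opening: 0.0697
```

>>> drive_tool(
  travel=[
    [0,0,1],
    [0,0,0],
  ],
  twist=[
    [0,0,0],
    [0,0,0],
  ],
)

```text
clock: 9.5
tcp_pos: [0.4807, -0.2881, -0.0271]
tcp_rot: [-0.0, 0.0, 1.0, 0.0]
contact_force: [0.4, 0.0, 0.1]
opening: 0.0699
```

```bash
cat >> h.py <<'E'
def cloud(n,d):
    c=camera_params(n); v,u=np.mgrid[0:d.shape[0],0:d.shape[1]]
    q=np.stack([(u-c['cx'])/c['fx'],(v-c['cy'])/c['fy']],-1); s=q.copy()
    for _ in range(10): s=q/(1+c['k1']*(s**2).sum(-1,keepdims=True))
    return (np.concatenate([s,np.ones(s.shape[:2]+(1,))],-1)*d[...,None]-c['t'])@c['R']
E
python3 -c "
from h import *
for n in ('top','scene'):
    d0=np.load(n+'0_d.npy'); W=cloud(n,d0)
    for X in ([.5,.05,0],[.45,-.23,0],[.48,-.315,.016],[.4807,-.2645,.016],[.44,-.187,.018],[.55,-.3,0],[.37,-.265,0.016]):
        u,v=w2pix(n,X)[0].round().astype(int); print(n,X,W[v,u].round(4))
"
```

```text
top [0.5, 0.05, 0] [0.4985 0.0504 0.0037]
top [0.45, -0.23, 0] [ 0.4491 -0.2295  0.0018]
top [0.48, -0.315, 0.016] [ 0.4796 -0.3149  0.0173]
top [0.4807, -0.2645, 0.016] [ 0.4817 -0.2636  0.0166]
top [0.44, -0.187, 0.018] [ 0.4393 -0.1876  0.0192]
top [0.55, -0.3, 0] [ 0.5505 -0.3004  0.0015]
top [0.37, -0.265, 0.016] [ 0.3692 -0.2653  0.0181]
scene [0.5, 0.05, 0] [0.4989 0.0475 0.0006]
scene [0.45, -0.23, 0] [ 0.4494 -0.2296  0.0006]
scene [0.48, -0.315, 0.016] [ 0.3368 -0.5116  0.192 ]
scene [0.4807, -0.2645, 0.016] [ 0.333  -0.4805  0.1956]
scene [0.44, -0.187, 0.018] [ 0.439  -0.1905  0.0192]
scene [0.55, -0.3, 0] [ 0.3762 -0.5126  0.1918]
scene [0.37, -0.265, 0.016] [ 0.3706 -0.2631  0.0151]
```

```bash
python3 -c "
from h import *
p,d=snapshot('scene'); cv2.imwrite('pics/a5.png',cv2.resize(p[190:290,270:400],None,fx=6,fy=6,interpolation=cv2.INTER_CUBIC)[:,:,::-1])
W=cloud('scene',d)
for u in (318,328,340,345):
  print(u,[(v,W[v,u].round(3).tolist()) for v in range(200,280,8)])
"
```

```text
318 [(200, [0.447, -0.291, 0.224]), (208, [0.444, -0.297, 0.208]), (216, [0.447, -0.295, 0.188]), (224, [0.448, -0.294, 0.168]), (232, [0.445, -0.301, 0.152]), (240, [0.445, -0.303, 0.133]), (248, [0.461, -0.282, 0.096]), (256, [0.483, -0.251, 0.05]), (264, [0.482, -0.254, 0.029]), (272, [0.33, -0.482, 0.195])]
328 [(200, [0.457, -0.314, 0.232]), (208, [0.459, -0.313, 0.213]), (216, [0.459, -0.315, 0.194]), (224, [0.46, -0.315, 0.175]), (232, [0.458, -0.32, 0.158]), (240, [0.461, -0.319, 0.137]), (248, [0.469, -0.309, 0.109]), (256, [0.47, -0.311, 0.088]), (264, [0.462, -0.324, 0.077]), (272, [0.347, -0.487, 0.193])]
340 [(200, [0.482, -0.322, 0.23]), (208, [0.483, -0.322, 0.211]), (216, [0.485, -0.323, 0.192]), (224, [0.49, -0.318, 0.169]), (232, [0.484, -0.328, 0.156]), (240, [0.488, -0.326, 0.133]), (248, [0.602, -0.178, 0.0]), (256, [0.477, -0.345, 0.106]), (264, [0.47, -0.357, 0.095]), (272, [0.367, -0.494, 0.191])]
345 [(200, [0.501, -0.314, 0.223]), (208, [0.499, -0.319, 0.207]), (216, [0.511, -0.306, 0.179]), (224, [0.502, -0.32, 0.167]), (232, [0.658, -0.121, 0.007]), (240, [0.639, -0.149, 0.0]), (248, [0.606, -0.195, 0.008]), (256, [0.487, -0.351, 0.106]), (264, [0.483, -0.358, 0.091]), (272, [0.489, -0.353, 0.065])]
```

View pics/a5.png

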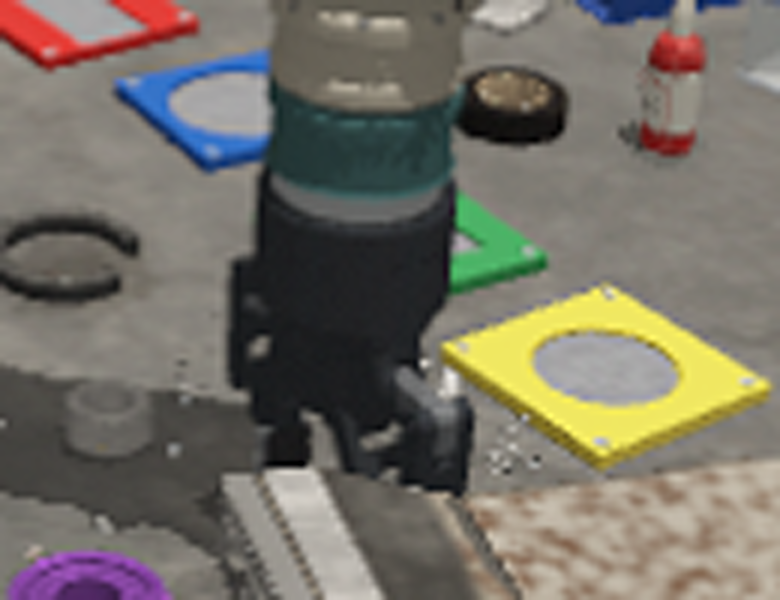

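>>> drive_tool(
  travel=[
    [0,0,1],
    [0,0,0],
  ],
  twist=[
    [0,0,0],
    [0,0,0],
  ],
)

```text
clock: 9.75
tcp_pos: [0.4808, -0.2881, -0.0281]
tcp_rot: [-0.0, 0.0, 1.0, 0.0]
contact_force: [-0.1, -0.7, 0.5]
opening: 0.07
```

>>> drive_tool(
  travel=[
    [0,0,1],
    [0,0,0],
  ],
  twist=[
    [0,0,0],
    [0,0,0],
  ],
)

```text
clock: 9.95
tcp_pos: [0.4809, -0.2882, -0.0286]
tcp_rot: [0.0, 0.0, 1.0, -0.0]
contact_force: [-1.3, 0.9, 3.2]
opening: 0.0701
```

>>> drive_tool(
  travel=[
    [0,0,1],
    [0,0,0],
  ],
  twist=[
    [0,0,0],
    [0,0,0],
  ],
)

```text
clock: 10.15
tcp_pos: [0.4809, -0.2883, -0.0286]
tcp_rot: [0.0, 0.0, 1.0, -0.0]
contact_force: [-3.1, 2.3, 11.5]
opening: 0.0699
```

>>> drive_tool(
  travel=[
    [0,0,-4],
    [0,0,-5],
    [0,0,0],
  ],
  twist=[
    [0,0,0],
    [0,0,0],
    [0,0,0],
  ],
)

```text
clock: 10.45
tcp_pos: [0.4814, -0.2886, -0.0204]
tcp_rot: [0.001, 0.0, 1.0, -0.0]
contact_force: [0.4, 0.7, -0.3]
opening: 0.07
```

>>> drive_tool(
  travel=[
    [0,0,0],
    [0,0,0],
    [0,0,0],
    [0,0,0],
    [0,0,0],
  ],
  twist=[
    [0,0,0],
    [0,0,0],
    [0,0,0],
    [0,0,0],
    [0,0,0],
  ],
  fingers=50,
  grip_force=40,
)

```text
clock: 10.95
tcp_pos: [0.4812, -0.2885, -0.0204]
tcp_rot: [0.0, 0.0, 1.0, -0.0]
contact_force: [-0.1, 0.4, 5.1]
opening: 0.0595
```

>>> drive_tool(
  travel=[
    [0,0,0],
    [0,0,0],
    [0,0,0],
  ],
  twist=[
    [0,0,0],
    [0,0,0],
    [0,0,0],
  ],
)

```text
clock: 11.25
tcp_pos: [0.4812, -0.2885, -0.0204]
tcp_rot: [0.0, 0.0, 1.0, -0.0]
contact_force: [-0.9, -0.1, 5.9]
opening: 0.059
```

```bash
python3 -c "
from h import *
o=get_obs(); print(o)
p,d=snapshot('scene'); cv2.imwrite('pics/a6.png',cv2.resize(p[190:290,270:400],None,fx=6,fy=6,interpolation=cv2.INTER_CUBIC)[:,:,::-1])
p,d=snapshot('top'); cv2.imwrite('pics/a6t.png',cv2.resize(p[180:290,330:460],None,fx=5,fy=5,interpolation=cv2.INTER_CUBIC)[:,:,::-1])
"
```

```text
{'clock': 11.25, 'joint_pos': array([-6.55342687e-01,  3.87274722e-01, -4.18165175e-01,  7.64694328e-01,
        5.09213672e-05, -6.54672879e-01]), 'joint_velocities': array([ 0.00032141,  0.0021189 , -0.00062451, -0.00038808,  0.00047042,
        0.00022586]), 'tau': array([ 1.09055971e-01, -4.00637662e+01,  2.08105999e+01, -4.10923474e-01,
       -2.35742140e-03,  2.05835950e-02]), 'tcp_pos': array([ 0.48117412, -0.28849045, -0.02044023]), 'tcp_rot': array([ 2.78047507e-04,  3.34895430e-04,  9.99999889e-01, -1.81473399e-04]), 'contact_force': array([-0.9134671 , -0.06564515,  5.87558069]), 'ft_torque': array([0.20589738, 0.19293108, 0.02245413]), 'opening': 0.05901224244296753}
```

View pics/a6.png

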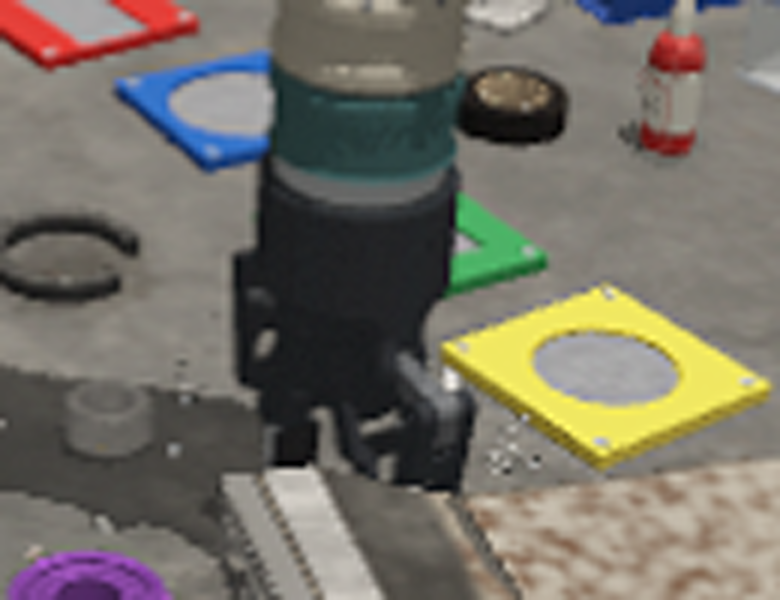

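View pics/a6t.png

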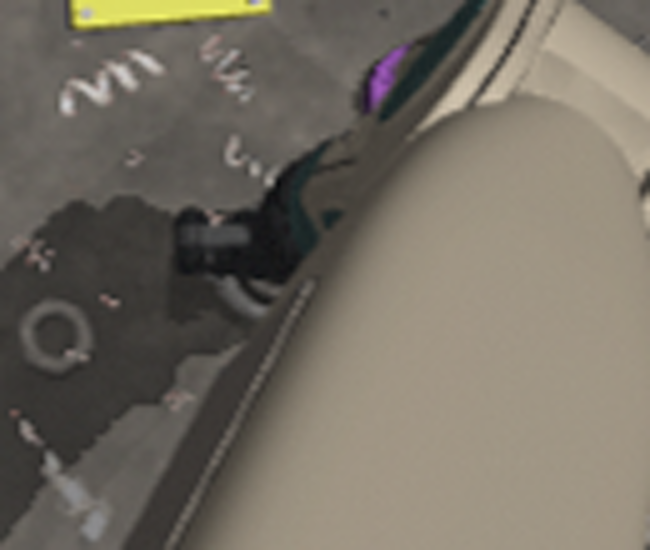

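>>> drive_tool(
  travel=[
    [0,0,-3],
    [0,0,-7],
    [0,0,-15],
    [0,0,-25],
    [0,0,0],
  ],
  twist=[
    [0,0,0],
    [0,0,0],
    [0,0,0],
    [0,0,0],
    [0,0,0],
  ],
)

```text
clock: 11.85
tcp_pos: [0.4833, -0.29, 0.0321]
tcp_rot: [0.003, 0.0, 1.0, -0.002]
contact_force: [0.4, -0.9, -1.0]
opening: 0.0591
```

```bash
python3 -c "
from h import *
rel(.4806,-.288,.0)
p,d=snapshot('scene'); cv2.imwrite('pics/a7.png',cv2.resize(p[180:280,270:400],None,fx=6,fy=6,interpolation=cv2.INTER_CUBIC)[:,:,::-1])
np.save('a7d.npy',d)
"
```

```text
t 11.85 pos [ 0.4833 -0.29    0.0321] yawY 89.96 shift [ 2.8  2.1 32.1] twist [-0.22  0.29 -0.03] F [ 0.4 -0.9 -1. ] open 59.1
```

View pics/a7.png

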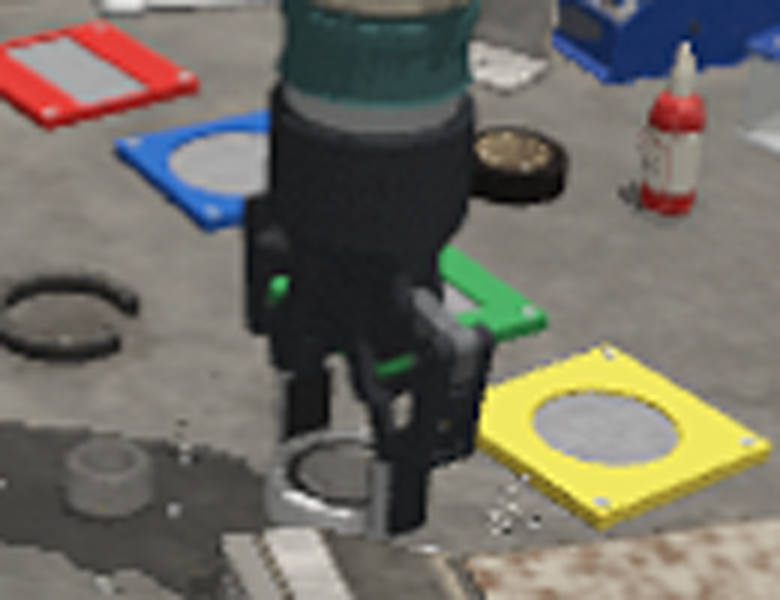

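```bash
python3 -c "
from h import *
d=np.load('a7d.npy'); W=cloud('scene',d)
for u in (322,326,330,334,337,339):
  print(u,[(v,)+tuple(W[v,u].round(3)) for v in range(254,271,1) if W[v,u,2]<.1 and W[v,u,1]<-.2][-8:])
"
```

```text
322 [(260, np.float64(0.467), np.float64(-0.292), np.float64(0.068)), (261, np.float64(0.465), np.float64(-0.295), np.float64(0.067)), (262, np.float64(0.463), np.float64(-0.298), np.float64(0.067)), (263, np.float64(0.459), np.float64(-0.305), np.float64(0.069)), (264, np.float64(0.457), np.float64(-0.307), np.float64(0.068)), (265, np.float64(0.458), np.float64(-0.307), np.float64(0.065)), (266, np.float64(0.457), np.float64(-0.308), np.float64(0.063)), (267, np.float64(0.456), np.float64(-0.31), np.float64(0.062))]
326 [(261, np.float64(0.472), np.float64(-0.301), np.float64(0.069)), (262, np.float64(0.471), np.float64(-0.303), np.float64(0.067)), (263, np.float64(0.469), np.float64(-0.306), np.float64(0.067)), (264, np.float64(0.466), np.float64(-0.31), np.float64(0.067)), (265, np.float64(0.463), np.float64(-0.315), np.float64(0.069)), (266, np.float64(0.464), np.float64(-0.314), np.float64(0.065)), (267, np.float64(0.462), np.float64(-0.317), np.float64(0.064)), (268, np.float64(0.464), np.float64(-0.315), np.float64(0.06))]
330 [(261, np.float64(0.482), np.float64(-0.303), np.
[... 1332 characters left out ...]
.483), np.float64(-0.331), np.float64(0.064)), (269, np.float64(0.485), np.float64(-0.328), np.float64(0.059)), (270, np.float64(0.536), np.float64(-0.261), np.float64(-0.001))]
339 [(263, np.float64(0.484), np.float64(-0.335), np.float64(0.08)), (264, np.float64(0.484), np.float64(-0.335), np.float64(0.077)), (265, np.float64(0.487), np.float64(-0.331), np.float64(0.071)), (266, np.float64(0.486), np.float64(-0.333), np.float64(0.07)), (267, np.float64(0.486), np.float64(-0.334), np.float64(0.068)), (268, np.float64(0.492), np.float64(-0.327), np.float64(0.059)), (269, np.float64(0.541), np.float64(-0.262), np.float64(0.001)), (270, np.float64(0.54), np.float64(-0.264), np.float64(-0.001))]
```

>>> drive_tool(
  travel=[
    [-20,42,-4],
    [-20,44,0],
    [-20,44,0],
    [-20,44,0],
    [-20,44,0],
  ],
  twist=[
    [0,0,0],
    [0,0,0],
    [0,0,0],
    [0,0,0],
    [0,0,0],
  ],
)

```text
clock: 12.4
tcp_pos: [0.5804, -0.0683, 0.0317]
tcp_rot: [-0.001, 0.0, 1.0, 0.0]
contact_force: [0.1, -0.6, -0.7]
opening: 0.0591
```

>>> drive_tool(
  travel=[
    [-20,44,0],
    [-20,44,0],
    [-20,44,0],
    [-10,10,0],
    [0,0,0],
  ],
  twist=[
    [0,0,0],
    [0,0,0],
    [0,0,0],
    [0,0,0],
    [0,0,0],
  ],
)

```text
clock: 12.9
tcp_pos: [0.6517, 0.0737, 0.0318]
tcp_rot: [-0.0, -0.001, 1.0, -0.0]
contact_force: [-0.9, 0.1, -0.0]
opening: 0.0593
```

>>> drive_tool(
  travel=[
    [0,0,0],
    [0,0,0],
  ],
  twist=[
    [0,0,0],
    [0,0,0],
  ],
)

```text
clock: 13.1
tcp_pos: [0.6496, 0.0703, 0.0321]
tcp_rot: [-0.001, 0.001, 1.0, -0.0]
contact_force: [-0.6, -0.1, -0.5]
opening: 0.0596
```

```bash
python3 -c "
from h import *
rel(.6542,.0723,-.0154)
p,d=snapshot('top'); cv2.imwrite('pics/a8.png',cv2.resize(p[120:220,180:320],None,fx=5,fy=5,interpolation=cv2.INTER_CUBIC)[:,:,::-1])
"
```

```text
t 13.1 pos [0.6496 0.0703 0.0321] yawY 89.87 shift [-4.7  2.  47.5] twist [-0.02 -0.13 -0.13] F [-0.6 -0.1 -0.5] open 59.6
```

View pics/a8.png

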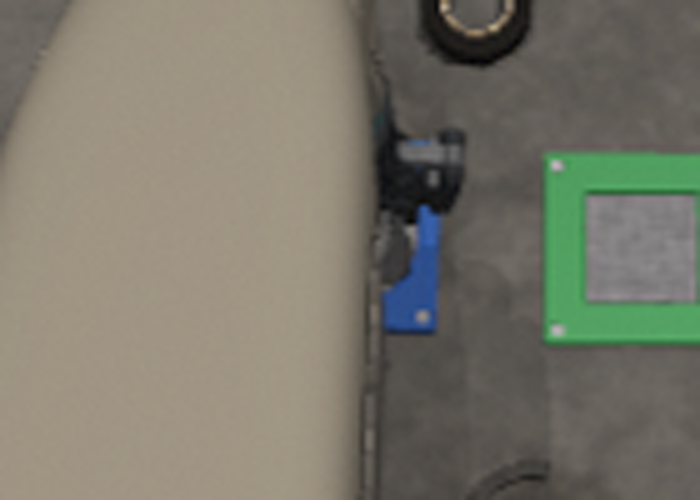

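>>> drive_tool(
  travel=[
    [-4.6,2,10],
    [0,0,14],
    [0,0,14],
    [0,0,0],
    [0,0,0],
  ],
  twist=[
    [0,0,0],
    [0,0,0],
    [0,0,0],
    [0,0,0],
    [0,0,0],
  ],
)

```text
clock: 13.65
tcp_pos: [0.6544, 0.0736, -0.0064]
tcp_rot: [-0.001, 0.0, 1.0, -0.0]
contact_force: [-0.7, -0.2, -0.9]
opening: 0.0593
```

```bash
python3 -c "
from h import *
rel(.6542,.0723,-.0154)"
```

```text
t 13.65 pos [ 0.6544  0.0736 -0.0064] yawY 89.95 shift [ 0.2 -1.3  9. ] twist [-0.   -0.15 -0.05] F [-0.7 -0.2 -0.9] open 59.3
```

>>> drive_tool(
  travel=[
    [0.2,-1.2,3],
    [0,0,3],
    [0,0,2],
    [0,0,0],
    [0,0,0],
  ],
  twist=[
    [0,0,0],
    [0,0,0],
    [0,0,0],
    [0,0,0],
    [0,0,0],
  ],
)

```text
clock: 14.15
tcp_pos: [0.6555, 0.0725, -0.0129]
tcp_rot: [0.0, 0.0, 1.0, -0.0]
contact_force: [0.1, -0.3, -0.4]
opening: 0.0591
```

>>> drive_tool(
  travel=[
    [0,0,0.8],
    [0,0,0],
  ],
  twist=[
    [0,0,0],
    [0,0,0],
  ],
)

```text
clock: 14.35
tcp_pos: [0.6555, 0.0725, -0.0137]
tcp_rot: [0.0, 0.0, 1.0, 0.0]
contact_force: [0.6, 0.4, -1.6]
opening: 0.0594
```

>>> drive_tool(
  travel=[
    [1.2,-0.2,0.8],
    [0,0,0.8],
    [0,0,0],
  ],
  twist=[
    [0,0,0],
    [0,0,0],
    [0,0,0],
  ],
)

```text
clock: 14.65
tcp_pos: [0.6541, 0.0723, -0.0154]
tcp_rot: [-0.0, 0.0, 1.0, 0.0]
contact_force: [-0.1, 0.8, -0.4]
opening: 0.0596
```

>>> drive_tool(
  travel=[
    [0,0,0.6],
    [0,0,0],
  ],
  twist=[
    [0,0,0],
    [0,0,0],
  ],
)

```text
clock: 14.85
tcp_pos: [0.6542, 0.0723, -0.0154]
tcp_rot: [-0.0, 0.0, 1.0, 0.0]
contact_force: [-1.7, -0.8, 5.1]
opening: 0.0592
```

>>> drive_tool(
  travel=[
    [0,0,0],
    [0,0,0],
    [0,0,0],
  ],
  twist=[
    [0,0,0],
    [0,0,0],
    [0,0,0],
  ],
  fingers=72,
)

```text
clock: 15.15
tcp_pos: [0.6544, 0.0723, -0.0162]
tcp_rot: [0.0, 0.0, 1.0, 0.0]
contact_force: [-0.4, -0.1, -0.1]
opening: 0.0722
```

>>> drive_tool(
  travel=[
    [0,0,-10],
    [0,0,-30],
    [0,0,-45],
    [25,40,-20],
    [25,40,0],
  ],
  twist=[
    [0,0,0],
    [0,0,0],
    [0,0,0],
    [0,0,0],
    [0,0,0],
  ],
)

```text
clock: 15.65
tcp_pos: [0.6096, 0.1519, 0.0943]
tcp_rot: [0.005, 0.002, 1.0, 0.001]
contact_force: [1.6, 0.5, -1.0]
opening: 0.0719
```

>>> drive_tool(
  travel=[
    [33,48,0],
    [33,48,0],
    [33,48,0],
    [33,48,0],
    [20,10,20],
  ],
  twist=[
    [0,0,0],
    [0,0,0],
    [0,0,0],
    [0,0,0],
    [0,0,0],
  ],
  fingers=56,
)

```text
clock: 16.15
tcp_pos: [0.473, 0.3315, 0.0722]
tcp_rot: [0.004, -0.002, 1.0, 0.003]
contact_force: [1.2, -1.0, 0.4]
opening: 0.0561
```

>>> drive_tool(
  travel=[
    [0,0,20],
    [0,0,0],
    [0,0,0],
  ],
  twist=[
    [0,0,0],
    [0,0,0],
    [0,0,0],
  ],
)

```text
clock: 16.45
tcp_pos: [0.4719, 0.3262, 0.049]
tcp_rot: [0.0, 0.0, 1.0, -0.0]
contact_force: [0.0, -0.5, 0.2]
opening: 0.0563
```

```bash
python3 -c "
from h import *
rel(.4392,.3567,.03)
p,d=snapshot('top'); cv2.imwrite('pics/b1.png',cv2.resize(p[130:290,100:320],None,fx=3.5,fy=3.5,interpolation=cv2.INTER_CUBIC)[:,:,::-1])
from meas import *
c=(.655,.07); w=.1; r=rect(p,'top',c[0],c[1],w,.021,res); cv2.imwrite('pics/b1b.png',r[:,:,::-1]); g=cv2.cvtColor(np.ascontiguousarray(r),cv2.COLOR_RGB2GRAY)
m=(g>165).astype(np.uint8); cs,_=big(m,cv2.RETR_EXTERNAL); q=max(cs,key=cv2.contourArea); e,ax,a=cv2.fitEllipse(q); print(back(c,w,e),np.array(ax)*res)
"
```

```text
t 16.45 pos [0.4719 0.3262 0.049 ] yawY 89.96 shift [32.7 30.4 19. ] twist [-0.    0.   -0.04] F [ 0.  -0.5  0.2] open 56.3
[0.65432589 0.07378806] [0.06185505 0.06233045]
```

View pics/b1.png

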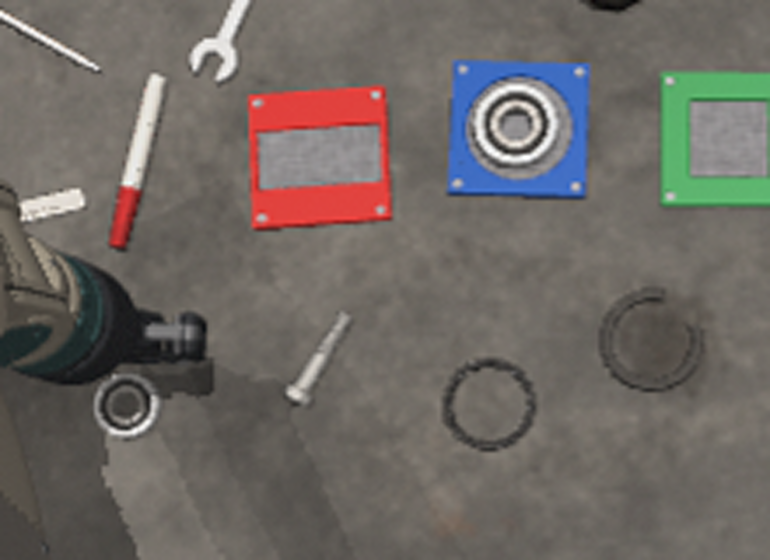

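>>> drive_tool(
  travel=[
    [16,15,0],
    [16.7,15.4,10],
    [0,0,10],
    [0,0,0],
    [0,0,0],
  ],
  twist=[
    [0,0,0],
    [0,0,0],
    [0,0,0],
    [0,0,0],
    [0,0,0],
  ],
)

```text
clock: 17.0
tcp_pos: [0.4403, 0.3563, 0.029]
tcp_rot: [0.0, 0.001, 1.0, 0.0]
contact_force: [0.7, 0.2, 0.7]
opening: 0.0562
```

```bash
python3 -c "
from h import *
rel(.4392,.3560,-.018)
p,d=snapshot('scene'); cv2.imwrite('pics/b2.png',cv2.resize(p[130:220,170:290],None,fx=6,fy=6,interpolation=cv2.INTER_CUBIC)[:,:,::-1]); np.save('b2d.npy',d)
"
```

```text
t 17.0 pos [0.4403 0.3563 0.029 ] yawY 89.9 shift [ 1.1 -0.3 47. ] twist [ 0.01  0.06 -0.1 ] F [0.7 0.2 0.7] open 56.2
```

View pics/b2.png

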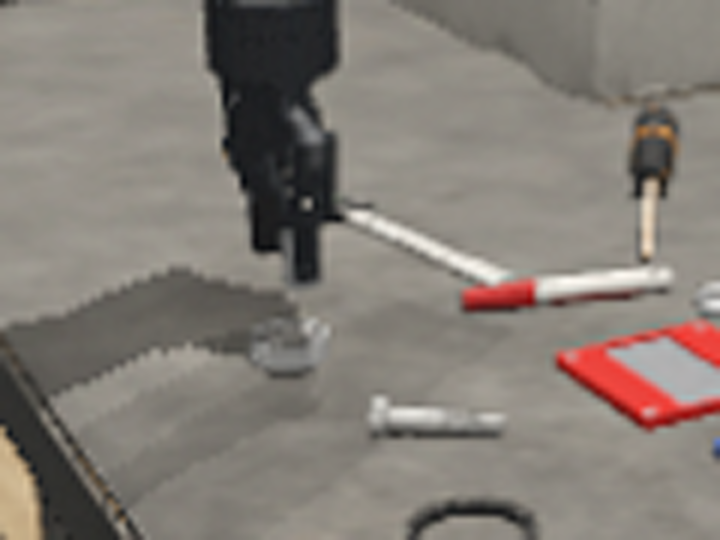

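```bash
python3 -c "
from h import *
for z in (.04,.05,.06,.07): print(z,w2pix('scene',[[.435,.322,z]]).round(1))
W=cloud('scene',np.load('b2d.npy'))
for u in (219,220,221,222): print(u,[(v,)+tuple(W[v,u].round(3).tolist()) for v in range(168,180)][-7:])
"
```

```text
0.04 [[218.9 181.6]]
0.05 [[218.8 178.9]]
0.06 [[218.6 176.2]]
0.07 [[218.5 173.5]]
219 [(173, 0.436, 0.319, 0.073), (174, 0.435, 0.317, 0.07), (175, 0.436, 0.322, 0.064), (176, 0.434, 0.316, 0.063), (177, 0.436, 0.322, 0.057), (178, 0.479, 0.451, -0.001), (179, 0.474, 0.438, 0.0)]
220 [(173, 0.438, 0.316, 0.074), (174, 0.436, 0.31, 0.072), (175, 0.437, 0.313, 0.067), (176, 0.437, 0.313, 0.064), (177, 0.439, 0.321, 0.057), (178, 0.482, 0.449, -0.001), (179, 0.478, 0.436, 0.001)]
221 [(173, 0.008, -0.96, 0.595), (174, 0.442, 0.316, 0.069), (175, 0.442, 0.317, 0.065), (176, 0.443, 0.321, 0.06), (177, 0.443, 0.32, 0.057), (178, 0.486, 0.448, -0.001), (179, 0.482, 0.436, -0.0)]
222 [(173, 0.447, 0.32, 0.071), (174, 0.444, 0.311, 0.071), (175, 0.444, 0.312, 0.067), (176, 0.444, 0.312, 0.063), (177, 0.446, 0.318, 0.057), (178, 0.488, 0.441, 0.001), (179, 0.485, 0.435, -0.001)]
```

>>> drive_tool(
  travel=[
    [1.1,0,12],
    [0,0,12],
    [0,0,12],
    [0,0,4],
    [0,0,0],
  ],
  twist=[
    [0,0,0],
    [0,0,0],
    [0,0,0],
    [0,0,0],
    [0,0,0],
  ],
)

```text
clock: 17.55
tcp_pos: [0.4368, 0.3559, -0.013]
tcp_rot: [-0.001, 0.0, 1.0, -0.001]
contact_force: [-0.3, 0.3, 0.9]
opening: 0.056
```

>>> drive_tool(
  travel=[
    [0,0,2],
    [0,0,0],
    [0,0,0],
  ],
  twist=[
    [0,0,0],
    [0,0,0],
    [0,0,0],
  ],
)

```text
clock: 17.85
tcp_pos: [0.4383, 0.3569, -0.0131]
tcp_rot: [0.0, 0.0, 1.0, 0.0]
contact_force: [0.2, 0.5, -0.8]
opening: 0.0562
```

>>> drive_tool(
  travel=[
    [-2,0,2],
    [0,0,0],
    [0,0,0],
  ],
  twist=[
    [0,0,0],
    [0,0,0],
    [0,0,0],
  ],
)

```text
clock: 18.15
tcp_pos: [0.4401, 0.3567, -0.0154]
tcp_rot: [0.0, 0.0, 1.0, 0.0]
contact_force: [0.8, -0.4, -0.1]
opening: 0.0561
```

>>> drive_tool(
  travel=[
    [0.7,-0.4,2.5],
    [0,0,0],
    [0,0,0],
  ],
  twist=[
    [0,0,0],
    [0,0,0],
    [0,0,0],
  ],
)

```text
clock: 18.45
tcp_pos: [0.439, 0.3561, -0.0182]
tcp_rot: [-0.0, 0.0, 1.0, -0.0]
contact_force: [-0.0, 0.2, -0.7]
opening: 0.0559
```

>>> drive_tool(
  travel=[
    [0,0,0],
    [0,0,0],
    [0,0,0],
    [0,0,0],
    [0,0,0],
  ],
  twist=[
    [0,0,0],
    [0,0,0],
    [0,0,0],
    [0,0,0],
    [0,0,0],
  ],
  fingers=35,
)

```text
clock: 18.95
tcp_pos: [0.4396, 0.3565, -0.0176]
tcp_rot: [0.0, 0.0, 1.0, 0.0]
contact_force: [-0.8, 0.1, 3.2]
opening: 0.0438
```

>>> drive_tool(
  travel=[
    [0,0,-3],
    [0,0,-7],
    [0,0,-20],
    [0,0,-30],
    [0,0,0],
  ],
  twist=[
    [0,0,0],
    [0,0,0],
    [0,0,0],
    [0,0,0],
    [0,0,0],
  ],
)

```text
clock: 19.45
tcp_pos: [0.4423, 0.3582, 0.046]
tcp_rot: [0.003, 0.0, 1.0, 0.002]
contact_force: [1.6, 0.0, -1.5]
opening: 0.0444
```

```bash
python3 -c "
from h import *
rel(.6606,-.232,.04,95.3)
p,d=snapshot('scene'); cv2.imwrite('pics/b3.png',cv2.resize(p[130:220,170:290],None,fx=6,fy=6,interpolation=cv2.INTER_CUBIC)[:,:,::-1]); np.save('b3d.npy',d)
W=cloud('scene',d)
for u in (215,217,219,220,221): print(u,[(v,)+tuple(W[v,u].round(3).tolist()) for v in range(162,182) if .03<W[v,u,2]<.1][-7:])
"
```

```text
t 19.45 pos [0.4423 0.3582 0.046 ] yawY 89.96 shift [-218.7 -590.1    5. ] twist [ 0.21  0.37 -5.34] F [ 1.6  0.  -1.5] open 44.4
215 [(167, 0.437, 0.364, 0.08), (168, 0.438, 0.366, 0.075), (169, 0.431, 0.347, 0.079), (170, 0.428, 0.338, 0.079), (171, 0.429, 0.341, 0.074), (172, 0.429, 0.34, 0.071), (173, 0.429, 0.341, 0.066)]
217 [(167, 0.433, 0.328, 0.092), (168, 0.433, 0.33, 0.088), (169, 0.431, 0.324, 0.086), (170, 0.433, 0.331, 0.08), (171, 0.433, 0.331, 0.077), (172, 0.434, 0.334, 0.072), (173, 0.437, 0.343, 0.064)]
219 [(167, 0.438, 0.322, 0.094), (168, 0.439, 0.324, 0.089), (169, 0.438, 0.323, 0.086), (170, 0.44, 0.328, 0.08), (171, 0.437, 0.321, 0.08), (172, 0.44, 0.329, 0.072), (173, 0.441, 0.335, 0.066)]
220 [(167, 0.442, 0.322, 0.093), (168, 0.441, 0.32, 0.09), (169, 0.441, 0.322, 0.086), (170, 0.44, 0.32, 0.083), (171, 0.441, 0.323, 0.078), (172, 0.442, 0.326, 0.073), (173, 0.442, 0.327, 0.069)]
221 [(167, 0.444, 0.319, 0.093), (168, 0.445, 0.321, 0.089), (169, 0.444, 0.319, 0.086), (170, 0.446, 0.326, 0.08), (171, 0.445, 0.323, 0.077), (172, 0.447, 0.331, 0.07), (173, 0.45, 0.339, 0.063)]
```

View pics/b3.png

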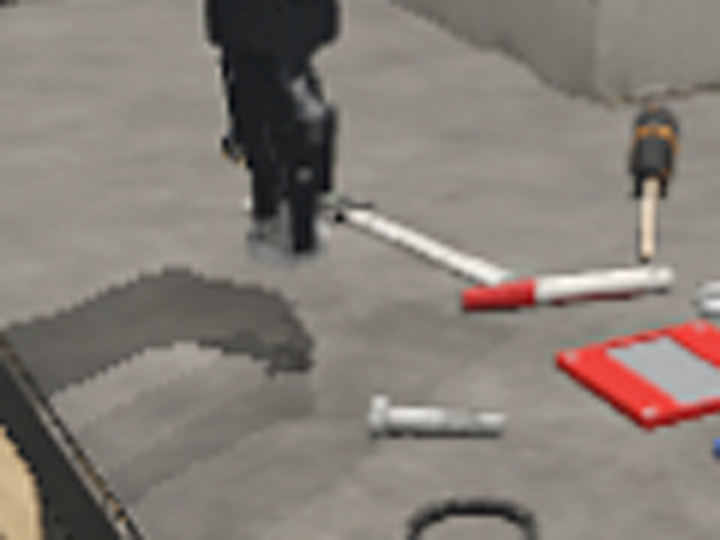

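>>> drive_tool(
  travel=[
    [-12,-30,0],
    [-17,-46,0],
    [-17,-46,0],
    [-17,-46,0],
    [-17,-46,0],
  ],
  twist=[
    [0,0,0],
    [0,0,0],
    [0,0,0],
    [0,0,0],
    [0,0,0],
  ],
)

```text
clock: 20.0
tcp_pos: [0.5182, 0.1403, 0.0409]
tcp_rot: [-0.001, 0.0, 1.0, -0.0]
contact_force: [1.9, -0.1, -1.6]
opening: 0.0439
```

>>> drive_tool(
  travel=[
    [-17,-46,0],
    [-17,-46,0],
    [-17,-46,0],
    [-17,-46,0],
    [-17,-46,0],
  ],
  twist=[
    [0,0,0],
    [0,0,0],
    [0,0,0],
    [0,0,0],
    [0,0,0],
  ],
)

```text
clock: 20.5
tcp_pos: [0.603, -0.0896, 0.0406]
tcp_rot: [-0.001, 0.0, 1.0, 0.0]
contact_force: [0.1, 0.8, -1.5]
opening: 0.0444
```

>>> drive_tool(
  travel=[
    [-17,-46,0],
    [-17,-46,0],
    [-12,-40,0],
    [0,0,0],
    [0,0,0],
  ],
  twist=[
    [0,0,0],
    [0,0,0],
    [0,0,0],
    [0,0,0],
    [0,0,0],
  ],
)

```text
clock: 21.0
tcp_pos: [0.6487, -0.2205, 0.0403]
tcp_rot: [-0.001, 0.001, 1.0, 0.001]
contact_force: [-0.6, 0.9, -1.0]
opening: 0.0442
```

>>> drive_tool(
  travel=[
    [0,0,0],
    [0,0,0],
  ],
  twist=[
    [0,0,0],
    [0,0,0],
  ],
)

```text
clock: 21.2
tcp_pos: [0.6488, -0.2181, 0.0413]
tcp_rot: [-0.001, -0.0, 1.0, 0.001]
contact_force: [0.4, 0.4, -2.1]
opening: 0.0441
```

```bash
python3 -c "
from h import *
rel(.661,-.232,-.0128,90)"
```

```text
t 21.2 pos [ 0.6488 -0.2181  0.0413] yawY 90.05 shift [-12.3 -14.   54. ] twist [ 0.06 -0.11  0.05] F [ 0.4  0.4 -2.1] open 44.1
```

>>> drive_tool(
  travel=[
    [-12.2,-14,10],
    [0,0,15],
    [0,0,15],
    [0,0,5],
    [0,0,0],
  ],
  twist=[
    [0,0,0],
    [0,0,0],
    [0,0,0],
    [0,0,0],
    [0,0,0],
  ],
)

```text
clock: 21.7
tcp_pos: [0.6597, -0.2322, -0.0053]
tcp_rot: [-0.002, 0.0, 1.0, 0.001]
contact_force: [-0.1, -0.0, -0.6]
opening: 0.0442
```

>>> drive_tool(
  travel=[
    [0,0,0],
    [0,0,0],
  ],
  twist=[
    [0,0,0],
    [0,0,0],
  ],
)

```text
clock: 21.9
tcp_pos: [0.6626, -0.234, -0.0022]
tcp_rot: [0.001, 0.0, 1.0, -0.0]
contact_force: [0.6, 0.6, -0.1]
opening: 0.0442
```

```bash
python3 -c "
from h import *
rel(.661,-.232,-.0128,90)"
```

```text
t 21.9 pos [ 0.6626 -0.234  -0.0022] yawY 89.97 shift [ 1.6  2.  10.6] twist [-0.03  0.07 -0.03] F [ 0.6  0.6 -0.1] open 44.2
```

>>> drive_tool(
  travel=[
    [1.6,2,4],
    [0,0,3],
    [0,0,2],
    [0,0,0],
    [0,0,0],
  ],
  twist=[
    [0,0,0],
    [0,0,0],
    [0,0,0],
    [0,0,0],
    [0,0,0],
  ],
)

```text
clock: 22.4
tcp_pos: [0.6604, -0.2319, -0.012]
tcp_rot: [-0.0, 0.0, 1.0, 0.0]
contact_force: [0.5, 0.8, -1.2]
opening: 0.0441
```

>>> drive_tool(
  travel=[
    [0,0,0.8],
    [0,0,0.8],
    [0,0,0],
  ],
  twist=[
    [0,0,0],
    [0,0,0],
    [0,0,0],
  ],
)

```text
clock: 22.7
tcp_pos: [0.6607, -0.232, -0.0126]
tcp_rot: [0.0, 0.0, 1.0, -0.0]
contact_force: [-2.2, 0.1, 3.9]
opening: 0.0441
```

>>> drive_tool(
  travel=[
    [0,0,0],
    [0,0,0],
    [0,0,0],
  ],
  twist=[
    [0,0,0],
    [0,0,0],
    [0,0,0],
  ],
  fingers=56,
)

```text
clock: 23.0
tcp_pos: [0.6605, -0.2319, -0.0138]
tcp_rot: [0.0, 0.0, 1.0, 0.0]
contact_force: [0.0, -0.2, -0.5]
opening: 0.0563
```

>>> drive_tool(
  travel=[
    [0,0,-10],
    [0,0,-30],
    [0,0,-40],
    [0,0,0],
    [0,0,0],
  ],
  twist=[
    [0,0,0],
    [0,0,0],
    [0,0,0],
    [0,0,0],
    [0,0,0],
  ],
)

```text
clock: 23.5
tcp_pos: [0.6621, -0.2326, 0.069]
tcp_rot: [0.002, 0.0, 1.0, -0.001]
contact_force: [-0.8, -0.4, 0.3]
opening: 0.0562
```

Run:
```python
from meas import *
rel(.4408,-.172,.03)
p=np.load('top0_p.npy')
r=rect(p,'top',.4408,-.172,.06,.018,.0001); cv2.imwrite('pics/nut.png',r[:,:,::-1])
# hexagon template fit: outer contour radius vs angle
g=cv2.GaussianBlur(cv2.cvtColor(np.ascontiguousarray(r),cv2.COLOR_RGB2GRAY),(0,0),5)
for t in (110,120,130):
    m=(g>t).astype(np.uint8); cs,_=big(m,cv2.RETR_EXTERNAL); q=max(cs,key=cv2.contourArea)[:,0].astype(float)
    M=q.mean(0); v=q-M; W=np.stack([-v[:,1],-v[:,0]],1)*1e-4; th=np.arctan2(W[:,1],W[:,0]); rr=np.hypot(*W.T)
    A=np.c_[np.ones_like(th),np.cos(th),np.sin(th),np.cos(2*th),np.sin(2*th),np.cos(6*th),np.sin(6*th)]
    k=np.linalg.lstsq(A,rr,rcond=None)[0]; print(t,k.round(5),'corner dir deg',np.degrees(np.arctan2(k[6],k[5]))/6, .4408-(M[1]-300)*1e-4, -.172-(M[0]-300)*1e-4)
```

```text
t 23.5 pos [ 0.6621 -0.2326  0.069 ] yawY 89.97 shift [221.5  60.5  38. ] twist [-0.11  0.23 -0.03] F [-0.8 -0.4  0.3] open 56.2
110 [ 1.861e-02  2.200e-04 -3.000e-05 -3.100e-04  1.000e-04 -5.000e-05
  1.800e-04] corner dir deg 17.543545119105044 0.4404524299065421 -0.17218317757009344
120 [ 1.822e-02  2.300e-04 -1.000e-05 -2.900e-04  1.100e-04 -7.000e-05
  1.500e-04] corner dir deg 19.518893915195328 0.4404332057416268 -0.1720978947368421
130 [ 1.786e-02  2.100e-04  3.000e-05 -2.700e-04  1.300e-04 -1.100e-04
  1.000e-04] corner dir deg 22.63931713199106 0.44045726829268295 -0.17206653658536583
```

View pics/nut.png

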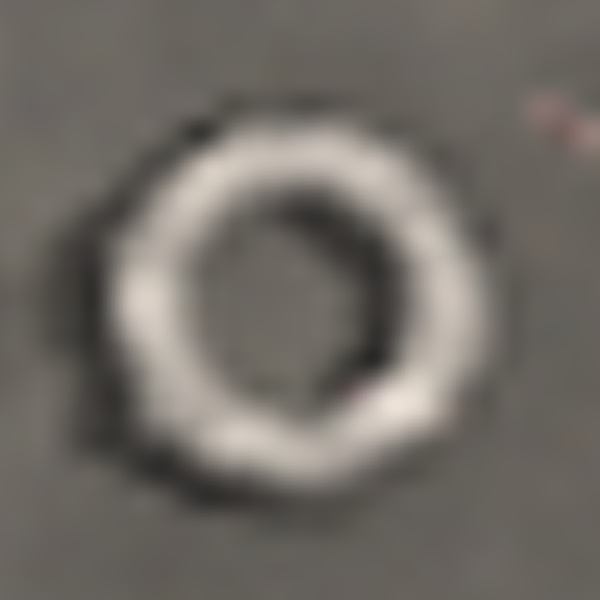

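Run:
```python
from h import *
p=np.load('scene0_p.npy'); u,v=w2pix('scene',[.4405,-.172,.009])[0]; print(u,v)
u,v=int(u),int(v); c=p[v-14:v+14,u-16:u+16]
a=cv2.resize(c,None,fx=12,fy=12,interpolation=cv2.INTER_CUBIC); a=cv2.convertScaleAbs(a,alpha=1.6,beta=-80)
p2=np.load('top0_p.npy'); u,v=w2pix('top',[.4405,-.172,.009])[0].astype(int); b=cv2.resize(p2[v-14:v+14,u-16:u+16],None,fx=12,fy=12,interpolation=cv2.INTER_CUBIC); b=cv2.convertScaleAbs(b,alpha=1.6,beta=-80)
cv2.imwrite('pics/nut2.png',np.hstack([a,b])[:,:,::-1])
```

```text
287.0020965525066 258.65092060228875
```

View pics/nut2.png

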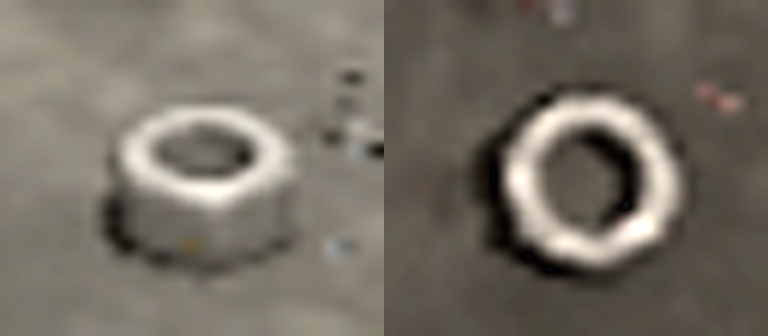

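>>> drive_tool(
  travel=[
    [44,12,0],
    [44,12,0],
    [44,12,0],
    [44,12,0],
    [44,12,10],
  ],
  twist=[
    [0,0,0],
    [0,0,0],
    [0,0,0],
    [0,0,0],
    [0,0,0],
  ],
  fingers=46,
)

```text
clock: 24.0
tcp_pos: [0.4387, -0.1711, 0.056]
tcp_rot: [-0.0, 0.0, 1.0, -0.0]
contact_force: [0.2, -0.8, 0.1]
opening: 0.0458
```

>>> drive_tool(
  travel=[
    [0,0,10],
    [0,0,10],
    [0,0,0],
    [0,0,0],
    [0,0,0],
  ],
  twist=[
    [0,0,-7],
    [0,0,-7],
    [0,0,-6.5],
    [0,0,0],
    [0,0,0],
  ],
)

```text
clock: 24.5
tcp_pos: [0.4398, -0.1714, 0.0358]
tcp_rot: [-0.001, -0.176, 0.984, 0.0]
contact_force: [-0.8, -0.1, 0.4]
opening: 0.0461
```

Run:
```python
from h import *
rel(.4406,-.172,-.015,110.5)
p,d=snapshot('top')
from meas import *
c=(.66,-.23); w=.1; r=rect(p,'top',c[0],c[1],w,.019,res); g=cv2.cvtColor(np.ascontiguousarray(r),cv2.COLOR_RGB2GRAY)
cv2.imwrite('pics/c1b.png',r[:,:,::-1])
m=(g>165).astype(np.uint8); 
cs,_=big(m,cv2.RETR_EXTERNAL)
for q in cs:
    if len(q)>200: e,ax,a=cv2.fitEllipse(q); print(back(c,w,e),np.array(ax)*res)
cv2.imwrite('pics/c1.png',cv2.resize(p[130:290,230:450],None,fx=3.5,fy=3.5,interpolation=cv2.INTER_CUBIC)[:,:,::-1])
```

```text
t 24.5 pos [ 0.4398 -0.1714  0.0358] yawY 110.32 shift [-0.6 -0.9 50.8] twist [ 0.07 -0.06 -0.18] F [-0.8 -0.1  0.4] open 46.1
[ 0.65954742 -0.23064755] [0.1150734 0.115461 ]
```

View pics/c1.png

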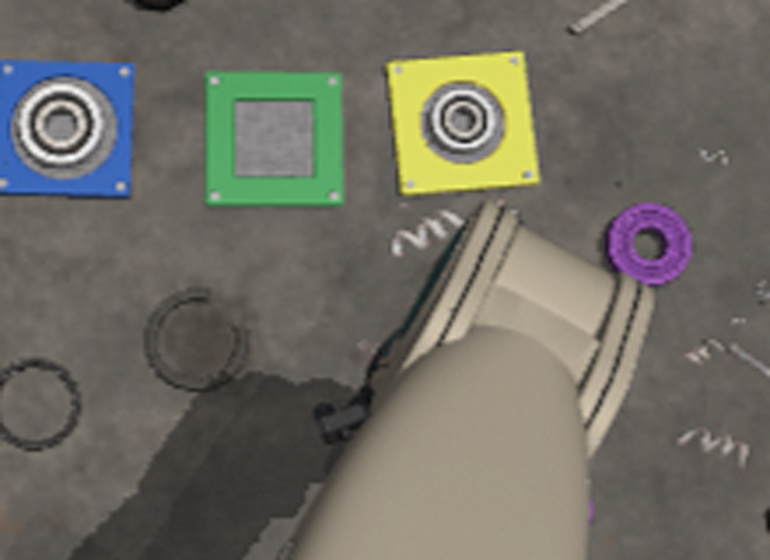

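>>> drive_tool(
  travel=[
    [-0.6,-0.8,12],
    [0,0,12],
    [0,0,12],
    [0,0,6],
    [0,0,0],
  ],
  twist=[
    [0,0,0],
    [0,0,0],
    [0,0,0],
    [0,0,0],
    [0,0,0],
  ],
)

```text
clock: 25.05
tcp_pos: [0.4399, -0.1715, -0.0072]
tcp_rot: [-0.001, -0.178, 0.984, 0.001]
contact_force: [0.1, 0.5, 0.6]
opening: 0.0461
```

>>> drive_tool(
  travel=[
    [0,0,0],
    [0,0,0],
  ],
  twist=[
    [0,0,0],
    [0,0,0],
  ],
)

```text
clock: 25.25
tcp_pos: [0.4418, -0.1725, -0.0053]
tcp_rot: [0.0, -0.178, 0.984, -0.0]
contact_force: [-0.1, -0.1, -0.4]
opening: 0.046
```

Run:
```python
from meas import *
rel(.4406,-.172,-.015,110.5)
p,d=snapshot('scene'); cv2.imwrite('pics/c2.png',cv2.resize(p[200:280,230:340],None,fx=7,fy=7,interpolation=cv2.INTER_CUBIC)[:,:,::-1])
```

```text
t 25.25 pos [ 0.4418 -0.1725 -0.0053] yawY 110.46 shift [0.9 0.9 9.7] twist [-0.03  0.03 -0.04] F [-0.1 -0.1 -0.4] open 46.0
```

View pics/c2.png

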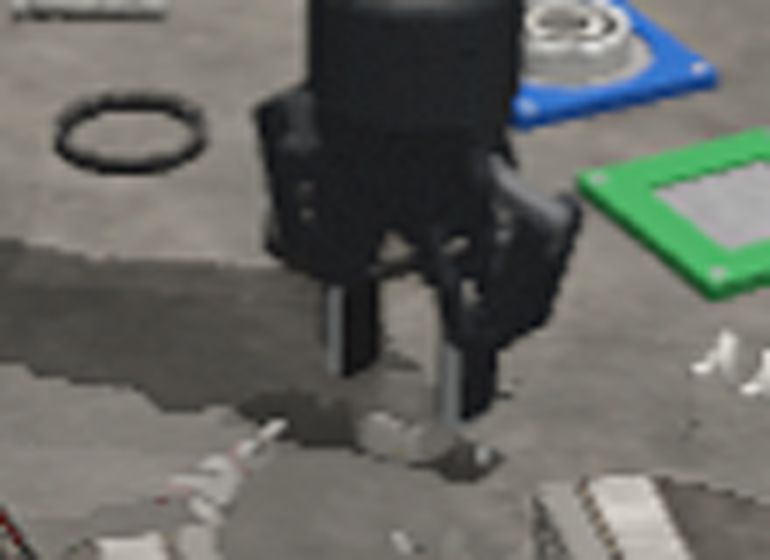

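>>> drive_tool(
  travel=[
    [0.9,0.9,5],
    [0,0,4.5],
    [0,0,0],
    [0,0,0],
  ],
  twist=[
    [0,0,0],
    [0,0,0],
    [0,0,0],
    [0,0,0],
  ],
)

```text
clock: 25.7
tcp_pos: [0.4399, -0.1716, -0.0153]
tcp_rot: [-0.0, -0.178, 0.984, 0.0]
contact_force: [-0.3, -0.4, 0.6]
opening: 0.0461
```

>>> drive_tool(
  travel=[
    [0,0,0],
    [0,0,0],
    [0,0,0],
    [0,0,0],
    [0,0,0],
  ],
  twist=[
    [0,0,0],
    [0,0,0],
    [0,0,0],
    [0,0,0],
    [0,0,0],
  ],
  fingers=25,
)

```text
clock: 26.2
tcp_pos: [0.4404, -0.1719, -0.0147]
tcp_rot: [0.0, -0.178, 0.984, -0.0]
contact_force: [-0.6, 0.3, 4.7]
opening: 0.0353
```

>>> drive_tool(
  travel=[
    [0,0,-3],
    [0,0,-7],
    [0,0,-20],
    [0,0,-30],
    [0,0,0],
  ],
  twist=[
    [0,0,0],
    [0,0,0],
    [0,0,0],
    [0,0,0],
    [0,0,0],
  ],
)

```text
clock: 26.7
tcp_pos: [0.4434, -0.1735, 0.0485]
tcp_rot: [0.003, -0.178, 0.984, -0.002]
contact_force: [1.3, -1.1, -0.6]
opening: 0.0361
```

Run:
```python
from meas import *
rel(.6467,-.0881,.03,110.5)
p,d=snapshot('scene'); cv2.imwrite('pics/c3.png',cv2.resize(p[190:270,230:340],None,fx=7,fy=7,interpolation=cv2.INTER_CUBIC)[:,:,::-1])
W=cloud('scene',d)
for u in range(282,302,2): print(u,[(v,)+tuple(W[v,u].round(3).tolist()) for v in range(225,260) if .01<W[v,u,2]<.1][-4:])
```

```text
t 26.7 pos [ 0.4434 -0.1735  0.0485] yawY 110.47 shift [-220.2    9.    19.6] twist [-0.33  0.29 -0.03] F [ 1.3 -1.1 -0.6] open 36.1
282 [(239, 0.424, -0.175, 0.073), (240, 0.423, -0.176, 0.071), (241, 0.422, -0.178, 0.07), (242, 0.422, -0.178, 0.067)]
284 [(240, 0.424, -0.184, 0.076), (241, 0.427, -0.178, 0.069), (242, 0.427, -0.18, 0.067), (243, 0.425, -0.183, 0.066)]
286 [(241, 0.429, -0.185, 0.072), (242, 0.428, -0.187, 0.07), (243, 0.428, -0.187, 0.067), (244, 0.428, -0.187, 0.064)]
288 [(241, 0.433, -0.19, 0.073), (242, 0.432, -0.191, 0.072), (243, 0.433, -0.189, 0.067), (244, 0.432, -0.19, 0.065)]
290 [(241, 0.436, -0.194, 0.074), (242, 0.435, -0.196, 0.073), (243, 0.436, -0.195, 0.069), (244, 0.437, -0.192, 0.065)]
292 [(240, 0.439, -0.198, 0.079), (241, 0.44, -0.197, 0.075), (242, 0.443, -0.192, 0.069), (243, 0.442, -0.193, 0.067)]
294 [(239, 0.444, -0.199, 0.081), (240, 0.446, -0.196, 0.076), (241, 0.444, -0.2, 0.076), (242, 0.445, -0.199, 0.072)]
296 [(238, 0.447, -0.204, 0.086), (239, 0.447, -0.204, 0.083), (240, 0.447, -0.204, 0.08), (241, 0.452, -0.195, 0.071)]
298 [(237, 0.454, -0.201, 0.085), (238, 0.453, -0.202, 0.083), (239, 0.452, -0.205, 0.082), (240, 0.459, -0.193, 0.071)]
300 [(235, 0.46, -0.2, 0.088), (236, 0.46, -0.201, 0.086), (237, 0.46, -0.2, 0.083), (250, 0.488, -0.155, 0.012)]
```

View pics/c3.png

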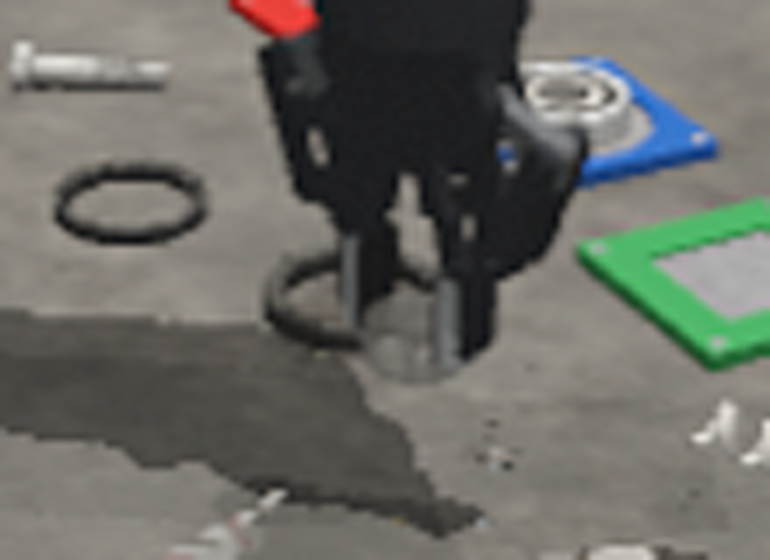

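>>> drive_tool(
  travel=[
    [0,0,0],
    [0,0,0],
    [0,0,0],
    [-30,13,0],
    [-44,18,0],
  ],
  twist=[
    [0,0,7],
    [0,0,7],
    [0,0,6.5],
    [0,0,0],
    [0,0,0],
  ],
)

```text
clock: 27.25
tcp_pos: [0.5114, -0.1402, 0.0431]
tcp_rot: [-0.002, 0.002, 1.0, 0.001]
contact_force: [0.7, -1.4, -0.9]
opening: 0.0357
```

>>> drive_tool(
  travel=[
    [-44,18,0],
    [-44,18,0],
    [-35,15,0],
    [0,0,0],
    [0,0,0],
  ],
  twist=[
    [0,0,0],
    [0,0,0],
    [0,0,0],
    [0,0,0],
    [0,0,0],
  ],
)

```text
clock: 27.75
tcp_pos: [0.6364, -0.0891, 0.0431]
tcp_rot: [-0.002, -0.0, 1.0, 0.0]
contact_force: [0.0, -0.9, -2.0]
opening: 0.0355
```

>>> drive_tool(
  travel=[
    [0,0,0],
    [0,0,0],
  ],
  twist=[
    [0,0,0],
    [0,0,0],
  ],
)

```text
clock: 27.95
tcp_pos: [0.6352, -0.0902, 0.0441]
tcp_rot: [-0.001, 0.001, 1.0, 0.0]
contact_force: [0.4, 0.6, -1.7]
opening: 0.0356
```

Run:
```python
from meas import *
rel(.6467,-.0881,-.0097,90.4)
```

```text
t 27.95 pos [ 0.6352 -0.0902  0.0441] yawY 89.9 shift [-11.6   2.1  53.8] twist [ 0.03 -0.14 -0.5 ] F [ 0.4  0.6 -1.7] open 35.6
```

>>> drive_tool(
  travel=[
    [-11.5,2,10],
    [0,0,15],
    [0,0,15],
    [0,0,4],
    [0,0,0],
  ],
  twist=[
    [0,0,-0.4],
    [0,0,0],
    [0,0,0],
    [0,0,0],
    [0,0,0],
  ],
)

```text
clock: 28.45
tcp_pos: [0.6467, -0.0875, -0.0013]
tcp_rot: [-0.002, -0.003, 1.0, 0.0]
contact_force: [-0.1, -0.0, -0.1]
opening: 0.0358
```

>>> drive_tool(
  travel=[
    [0,0,0],
    [0,0,0],
  ],
  twist=[
    [0,0,0],
    [0,0,0],
  ],
)

```text
clock: 28.65
tcp_pos: [0.6493, -0.088, 0.0015]
tcp_rot: [0.001, -0.003, 1.0, -0.0]
contact_force: [-0.2, -0.3, -1.1]
opening: 0.0358
```

Run:
```python
from meas import *
rel(.6467,-.0881,-.0097,90.4)
```

```text
t 28.65 pos [ 0.6493 -0.088   0.0015] yawY 90.36 shift [ 2.6 -0.1 11.2] twist [-0.02  0.07 -0.04] F [-0.2 -0.3 -1.1] open 35.8
```

>>> drive_tool(
  travel=[
    [2.4,0,4],
    [0,0,4],
    [0,0,2],
    [0,0,0],
    [0,0,0],
  ],
  twist=[
    [0,0,0],
    [0,0,0],
    [0,0,0],
    [0,0,0],
    [0,0,0],
  ],
)

```text
clock: 29.15
tcp_pos: [0.6463, -0.0878, -0.0092]
tcp_rot: [-0.0, -0.003, 1.0, 0.0]
contact_force: [-0.3, 0.0, -1.0]
opening: 0.0356
```

>>> drive_tool(
  travel=[
    [0,0,0.7],
    [0,0,0.7],
    [0,0,0],
  ],
  twist=[
    [0,0,0],
    [0,0,0],
    [0,0,0],
  ],
)

```text
clock: 29.45
tcp_pos: [0.6465, -0.0879, -0.0097]
tcp_rot: [0.0, -0.003, 1.0, -0.0]
contact_force: [-2.0, 0.6, 4.4]
opening: 0.0358
```

>>> drive_tool(
  travel=[
    [0,0,0],
    [0,0,0],
    [0,0,0],
  ],
  twist=[
    [0,0,0],
    [0,0,0],
    [0,0,0],
  ],
  fingers=48,
)

```text
clock: 29.75
tcp_pos: [0.6464, -0.0879, -0.0107]
tcp_rot: [0.0, -0.003, 1.0, 0.0]
contact_force: [0.1, -0.2, 0.3]
opening: 0.0481
```

>>> drive_tool(
  travel=[
    [0,0,-10],
    [0,0,-30],
    [0,0,-40],
    [10,40,0],
    [20,44,0],
  ],
  twist=[
    [0,0,0],
    [0,0,0],
    [0,0,0],
    [0,0,0],
    [0,0,0],
  ],
)

```text
clock: 30.25
tcp_pos: [0.6198, -0.0048, 0.073]
tcp_rot: [0.004, -0.002, 1.0, -0.0]
contact_force: [0.1, 1.2, 0.2]
opening: 0.048
```

>>> drive_tool(
  travel=[
    [25,44,0],
    [25,44,0],
    [20,30,10],
    [0,0,20],
    [0,0,0],
  ],
  twist=[
    [0,0,0],
    [0,0,0],
    [0,0,0],
    [0,0,0],
    [0,0,0],
  ],
  fingers=12,
)

```text
clock: 30.75
tcp_pos: [0.5428, 0.1133, 0.038]
tcp_rot: [-0.002, -0.004, 1.0, -0.0]
contact_force: [-0.5, -0.7, -0.3]
opening: 0.0122
```

Run:
```python
from meas import *
rel(.54,.13,-.0,61.3)
p,d=snapshot('top'); np.save('top1_p.npy',p); np.save('top1_d.npy',d)
cv2.imwrite('pics/d1.png',cv2.resize(p[130:270,160:400],None,fx=3.3,fy=3.3,interpolation=cv2.INTER_CUBIC)[:,:,::-1])
p0=np.load('top0_p.npy')
for pp in (p0,p):
    c=(.4775,.2186); w=.1; r=rect(pp,'top',c[0],c[1],w,.009,res); g=cv2.cvtColor(np.ascontiguousarray(r),cv2.COLOR_RGB2GRAY)
    m=(g>118).astype(np.uint8); cs,_=big(m,cv2.RETR_EXTERNAL); q=max(cs,key=cv2.contourArea)
    mm=np.zeros_like(m); cv2.drawContours(mm,[q],-1,1,-1); ys,xs=np.nonzero(mm); P=back(c,w,np.c_[xs,ys])
    v=np.linalg.svd(P-P.mean(0),full_matrices=False)[2][0]
    for it in range(3):
        v=v*np.sign(v[0]); n=np.array([-v[1],v[0]]); s=(P-P.mean(0))@v; lo,hi=s.min(),s.max()
        k=(s>lo+.016)&(s<hi-.004)   # shank only (head at low s)
        # centerline by bins
        b=np.arange(lo+.016,hi-.004,.002); cl=np.array([P[(s>=x)&(s<x+.002)].mean(0) for x in b]); v=np.linalg.svd(cl-cl.mean(0),full_matrices=False)[2][0]
    v=v*np.sign(v[0]); s=(P-cl.mean(0))@v
    mid=cl.mean(0)+v*(s.min()+s.max())/2
    print('len',s.max()-s.min(),'ang',np.degrees(np.arctan2(v[1],v[0])),'mid',mid, 'grip',mid-.006*v)
```

```text
t 30.75 pos [0.5428 0.1133 0.038 ] yawY 90.48 shift [ 2.5 16.8 38. ] twist [-0.09 -0.22 29.18] F [-0.5 -0.7 -0.3] open 12.2
len 0.07439771850055658 ang -29.13293941371163 mid [0.47655118 0.21629762] grip [0.47131023 0.21921864]
len 0.09960000000000002 ang 1.5572421872203106e-15 mid [0.4775 0.2186] grip [0.4715 0.2186]
```

View pics/d1.png

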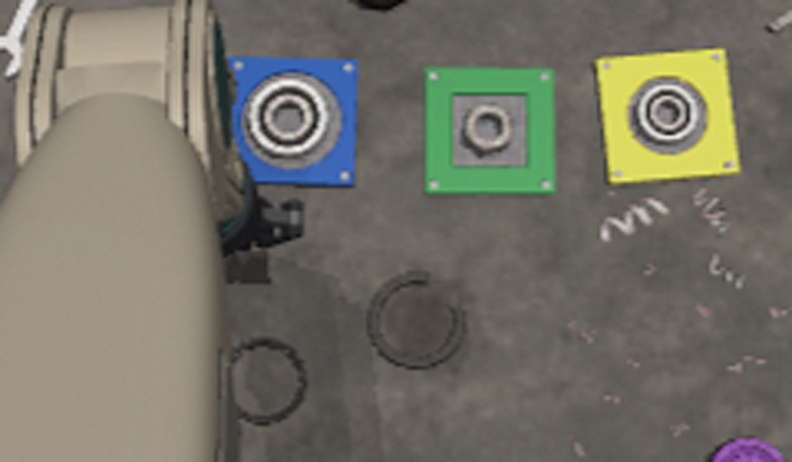

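>>> drive_tool(
  travel=[
    [0,0,12],
    [0,0,12],
    [0,0,12],
    [0,0,5],
    [0,0,0],
  ],
  twist=[
    [0,0,0],
    [0,0,0],
    [0,0,0],
    [0,0,0],
    [0,0,0],
  ],
)

```text
clock: 31.3
tcp_pos: [0.5445, 0.112, -0.003]
tcp_rot: [-0.001, -0.003, 1.0, -0.0]
contact_force: [-0.6, -0.6, 0.2]
opening: 0.0126
```

>>> drive_tool(
  travel=[
    [0,0,2],
    [0,0,2],
    [0,0,2],
    [0,0,2],
    [0,0,0],
  ],
  twist=[
    [0,0,0],
    [0,0,0],
    [0,0,0],
    [0,0,0],
    [0,0,0],
  ],
)

```text
clock: 31.8
tcp_pos: [0.5455, 0.1124, -0.0096]
tcp_rot: [-0.0, -0.003, 1.0, -0.0]
contact_force: [-0.0, 0.2, -0.6]
opening: 0.0121
```

>>> drive_tool(
  travel=[
    [0,0,1],
    [0,0,1],
    [0,0,0],
  ],
  twist=[
    [0,0,0],
    [0,0,0],
    [0,0,0],
  ],
)

```text
clock: 32.1
tcp_pos: [0.5456, 0.1124, -0.0116]
tcp_rot: [-0.0, -0.003, 1.0, -0.0]
contact_force: [0.3, 0.7, 0.0]
opening: 0.0121
```

>>> drive_tool(
  travel=[
    [0,0,1],
    [0,0,1],
    [0,0,0],
  ],
  twist=[
    [0,0,0],
    [0,0,0],
    [0,0,0],
  ],
)

```text
clock: 32.4
tcp_pos: [0.5455, 0.1124, -0.0137]
tcp_rot: [-0.0, -0.003, 1.0, -0.0]
contact_force: [0.6, 0.3, 0.6]
opening: 0.0122
```

>>> drive_tool(
  travel=[
    [0,0,1],
    [0,0,0],
  ],
  twist=[
    [0,0,0],
    [0,0,0],
  ],
)

```text
clock: 32.6
tcp_pos: [0.5456, 0.1124, -0.0146]
tcp_rot: [-0.0, -0.003, 1.0, -0.0]
contact_force: [0.0, -1.2, 0.2]
opening: 0.012
```

>>> drive_tool(
  travel=[
    [0,0,1],
    [0,0,0],
  ],
  twist=[
    [0,0,0],
    [0,0,0],
  ],
)

```text
clock: 32.8
tcp_pos: [0.5455, 0.1124, -0.0156]
tcp_rot: [-0.0, -0.003, 1.0, -0.0]
contact_force: [1.0, -0.0, -0.2]
opening: 0.0119
```

>>> drive_tool(
  travel=[
    [0,0,1],
    [0,0,0],
  ],
  twist=[
    [0,0,0],
    [0,0,0],
  ],
)

```text
clock: 33.0
tcp_pos: [0.5456, 0.1124, -0.0166]
tcp_rot: [-0.0, -0.003, 1.0, 0.0]
contact_force: [-0.1, 0.4, 0.0]
opening: 0.0125
```

>>> drive_tool(
  travel=[
    [0,0,1],
    [0,0,0],
  ],
  twist=[
    [0,0,0],
    [0,0,0],
  ],
)

```text
clock: 33.2
tcp_pos: [0.5455, 0.1124, -0.0176]
tcp_rot: [-0.0, -0.003, 1.0, -0.0]
contact_force: [-0.1, -0.1, -0.0]
opening: 0.012
```

>>> drive_tool(
  travel=[
    [0,0,1],
    [0,0,0],
  ],
  twist=[
    [0,0,0],
    [0,0,0],
  ],
)

```text
clock: 33.4
tcp_pos: [0.5455, 0.1124, -0.0186]
tcp_rot: [-0.0, -0.003, 1.0, -0.0]
contact_force: [-0.6, -0.0, -0.1]
opening: 0.012
```

>>> drive_tool(
  travel=[
    [0,0,1],
    [0,0,0],
  ],
  twist=[
    [0,0,0],
    [0,0,0],
  ],
)

```text
clock: 33.6
tcp_pos: [0.5455, 0.1124, -0.0196]
tcp_rot: [-0.0, -0.003, 1.0, -0.0]
contact_force: [-0.1, -0.5, 0.5]
opening: 0.0119
```

>>> drive_tool(
  travel=[
    [0,0,1],
    [0,0,0],
  ],
  twist=[
    [0,0,0],
    [0,0,0],
  ],
)

```text
clock: 33.8
tcp_pos: [0.5458, 0.1124, -0.0205]
tcp_rot: [0.0, -0.003, 1.0, -0.0]
contact_force: [0.0, 0.8, 0.1]
opening: 0.012
```

>>> drive_tool(
  travel=[
    [0,0,1],
    [0,0,0],
  ],
  twist=[
    [0,0,0],
    [0,0,0],
  ],
)

```text
clock: 34.0
tcp_pos: [0.5458, 0.1124, -0.0206]
tcp_rot: [0.0, -0.003, 1.0, -0.0]
contact_force: [-2.6, -0.4, 7.0]
opening: 0.0119
```

>>> drive_tool(
  travel=[
    [0,0,1],
    [0,0,0],
  ],
  twist=[
    [0,0,0],
    [0,0,0],
  ],
)

```text
clock: 34.2
tcp_pos: [0.5458, 0.1124, -0.0206]
tcp_rot: [0.0, -0.003, 1.0, -0.0]
contact_force: [-5.2, -0.8, 13.9]
opening: 0.0121
```

>>> drive_tool(
  travel=[
    [0,0,-12],
    [0,0,-40],
    [25,36,-10],
    [25,36,0],
    [24,35,0],
  ],
  twist=[
    [0,0,0],
    [0,0,0],
    [0,0,0],
    [0,0,0],
    [0,0,0],
  ],
  fingers=30,
)

```text
clock: 34.7
tcp_pos: [0.4712, 0.2201, 0.0408]
tcp_rot: [0.001, -0.003, 1.0, 0.0]
contact_force: [-0.1, 1.1, 0.2]
opening: 0.03
```

>>> drive_tool(
  travel=[
    [0,0,0],
    [0,0,0],
    [0,0,0],
    [0,0,0],
    [0,0,0],
  ],
  twist=[
    [0,0,7.3],
    [0,0,7.3],
    [0,0,7.3],
    [0,0,7.3],
    [0,0,0],
  ],
)

```text
clock: 35.2
tcp_pos: [0.4711, 0.2191, 0.0398]
tcp_rot: [0.0, 0.249, 0.969, 0.0]
contact_force: [0.2, -0.2, -0.4]
opening: 0.0297
```

>>> drive_tool(
  travel=[
    [0,0,0],
    [0,0,0],
  ],
  twist=[
    [0,0,0],
    [0,0,0],
  ],
)

```text
clock: 35.4
tcp_pos: [0.4711, 0.2189, 0.0396]
tcp_rot: [0.0, 0.248, 0.969, 0.0]
contact_force: [0.5, -0.3, -0.2]
opening: 0.0301
```

Run:
```python
from meas import *
rel(.4716,.2191,-.016,61.0)
```

```text
t 35.4 pos [0.4711 0.2189 0.0396] yawY 61.26 shift [-0.4  0.4 55.6] twist [0.01 0.01 0.26] F [ 0.5 -0.3 -0.2] open 30.1
```

>>> drive_tool(
  travel=[
    [-0.4,0.4,12],
    [0,0,12],
    [0,0,12],
    [0,0,4],
    [0,0,0],
  ],
  twist=[
    [0,0,0.2],
    [0,0,0],
    [0,0,0],
    [0,0,0],
    [0,0,0],
  ],
)

```text
clock: 35.9
tcp_pos: [0.4701, 0.2187, -0.002]
tcp_rot: [-0.001, 0.251, 0.968, -0.001]
contact_force: [0.4, 0.2, 0.1]
opening: 0.0303
```

>>> drive_tool(
  travel=[
    [0,0,0],
    [0,0,0],
  ],
  twist=[
    [0,0,0],
    [0,0,0],
  ],
)

```text
clock: 36.1
tcp_pos: [0.4721, 0.2193, -0.0001]
tcp_rot: [0.0, 0.251, 0.968, 0.0]
contact_force: [0.2, 0.9, 0.5]
opening: 0.0305
```

Run:
```python
from meas import *
rel(.4716,.2191,-.016,61.0)
p,d=snapshot('scene'); cv2.imwrite('pics/d2.png',cv2.resize(p[150:220,200:290],None,fx=8,fy=8,interpolation=cv2.INTER_CUBIC)[:,:,::-1])
```

```text
t 36.1 pos [ 4.721e-01  2.193e-01 -1.000e-04] yawY 60.97 shift [ 0.3 -0.4 15.9] twist [ 0.04  0.04 -0.03] F [0.2 0.9 0.5] open 30.5
```

View pics/d2.png

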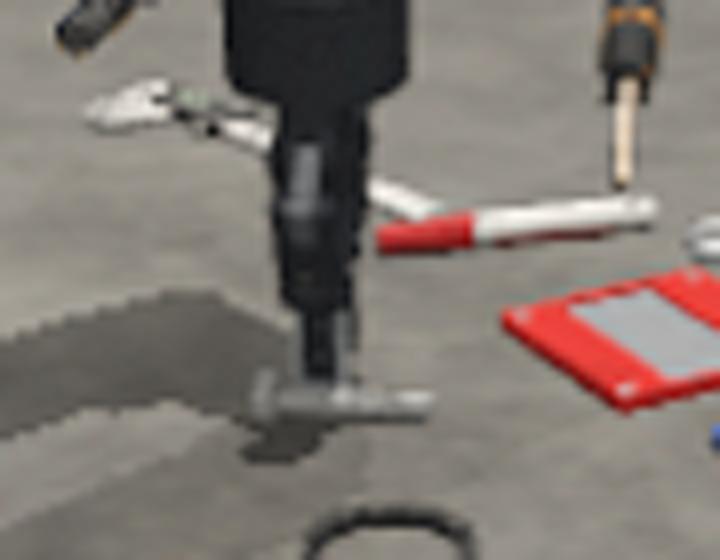

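>>> drive_tool(
  travel=[
    [0.3,-0.3,6],
    [0,0,6],
    [0,0,3.5],
    [0,0,0],
    [0,0,0],
  ],
  twist=[
    [0,0,0],
    [0,0,0],
    [0,0,0],
    [0,0,0],
    [0,0,0],
  ],
)

```text
clock: 36.65
tcp_pos: [0.4709, 0.2189, -0.0162]
tcp_rot: [-0.0, 0.251, 0.968, -0.0]
contact_force: [0.5, -0.4, -0.4]
opening: 0.0301
```

>>> drive_tool(
  travel=[
    [0,0,0],
    [0,0,0],
    [0,0,0],
    [0,0,0],
    [0,0,0],
  ],
  twist=[
    [0,0,0],
    [0,0,0],
    [0,0,0],
    [0,0,0],
    [0,0,0],
  ],
  fingers=2,
  grip_force=50,
)

```text
clock: 37.15
tcp_pos: [0.4714, 0.2191, -0.0157]
tcp_rot: [0.0, 0.251, 0.968, 0.0]
contact_force: [-0.7, 0.2, 1.6]
opening: 0.0097
```

>>> drive_tool(
  travel=[
    [0,0,-3],
    [0,0,-7],
    [0,0,-20],
    [0,0,-30],
    [0,0,0],
  ],
  twist=[
    [0,0,0],
    [0,0,0],
    [0,0,0],
    [0,0,0],
    [0,0,0],
  ],
)

```text
clock: 37.65
tcp_pos: [0.4747, 0.2202, 0.048]
tcp_rot: [0.003, 0.251, 0.968, 0.002]
contact_force: [1.1, 0.6, -0.8]
opening: 0.0093
```

Run:
```python
from meas import *
rel(.6297,.2238,.03,4.7)
p,d=snapshot('scene'); cv2.imwrite('pics/d3.png',cv2.resize(p[135:205,200:290],None,fx=8,fy=8,interpolation=cv2.INTER_CUBIC)[:,:,::-1])
p,d=snapshot('top'); cv2.imwrite('pics/d3t.png',cv2.resize(p[150:270,130:250],None,fx=5,fy=5,interpolation=cv2.INTER_CUBIC)[:,:,::-1])
```

```text
t 37.65 pos [0.4747 0.2202 0.048 ] yawY 60.97 shift [-133.7   78.3   19.2] twist [ 0.45  0.12 56.26] F [ 1.1  0.6 -0.8] open 9.3
```

View pics/d3.png

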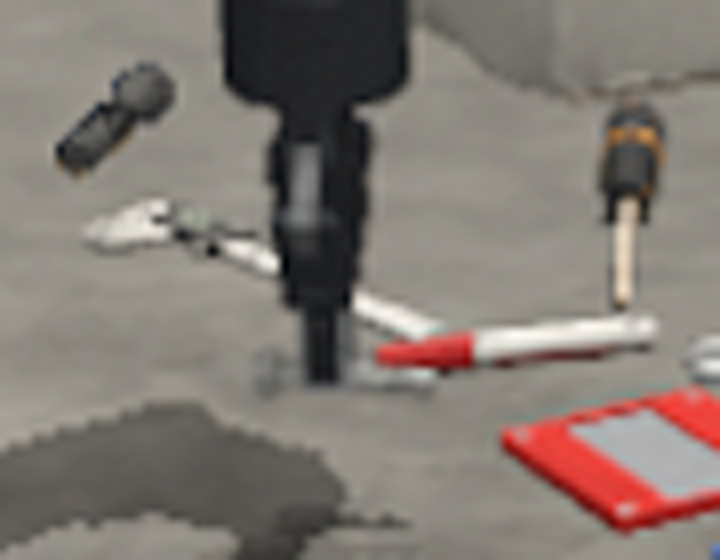

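View pics/d3t.png

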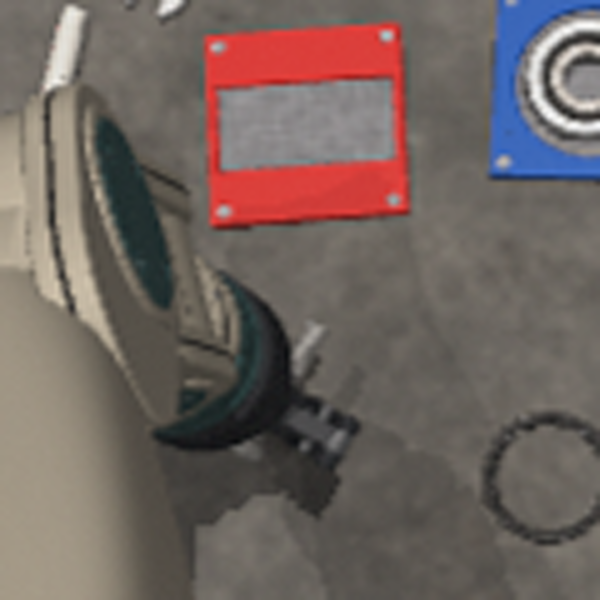

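>>> drive_tool(
  travel=[
    [0,0,0],
    [0,0,0],
    [0,0,0],
    [0,0,0],
    [0,0,0],
  ],
  twist=[
    [0,0,7],
    [0,0,8],
    [0,0,8],
    [0,0,8],
    [0,0,8],
  ],
)

```text
clock: 38.25
tcp_pos: [0.4696, 0.2185, 0.0425]
tcp_rot: [-0.001, 0.562, 0.827, -0.001]
contact_force: [0.4, 1.2, -1.3]
opening: 0.0094
```

>>> drive_tool(
  travel=[
    [0,0,0],
    [0,0,0],
    [0,0,0],
    [0,0,0],
    [0,0,0],
  ],
  twist=[
    [0,0,8],
    [0,0,8],
    [0,0,1.3],
    [0,0,0],
    [0,0,0],
  ],
)

```text
clock: 38.75
tcp_pos: [0.4706, 0.2188, 0.0434]
tcp_rot: [-0.0, 0.677, 0.736, -0.001]
contact_force: [-0.6, -0.0, -1.9]
opening: 0.0092
```

>>> drive_tool(
  travel=[
    [-1,30,0],
    [-1,40,0],
    [-1,40,0],
    [0,38,0],
    [0,0,0],
  ],
  twist=[
    [0,0,0],
    [0,0,0],
    [0,0,0],
    [0,0,0],
    [0,0,0],
  ],
)

```text
clock: 39.25
tcp_pos: [0.6253, 0.2284, 0.0444]
tcp_rot: [0.002, 0.678, 0.735, 0.003]
contact_force: [-0.2, -0.4, -0.1]
opening: 0.0098
```

>>> drive_tool(
  travel=[
    [0,0,0],
    [0,0,0],
  ],
  twist=[
    [0,0,0],
    [0,0,0],
  ],
)

```text
clock: 39.45
tcp_pos: [0.6173, 0.2278, 0.0433]
tcp_rot: [-0.001, 0.677, 0.736, -0.001]
contact_force: [0.0, 0.6, -1.2]
opening: 0.0097
```

Run:
```python
from meas import *
rel(.6292,.2299,-.0107,4.7)
p,d=snapshot('scene'); cv2.imwrite('pics/d4.png',cv2.resize(p[130:220,230:330],None,fx=6.5,fy=6.5,interpolation=cv2.INTER_CUBIC)[:,:,::-1])
```

```text
t 39.45 pos [0.6173 0.2278 0.0433] yawY 4.71 shift [ 1.2 12.2 54. ] twist [-0.14  0.02  0.01] F [ 0.   0.6 -1.2] open 9.7
```

View pics/d4.png

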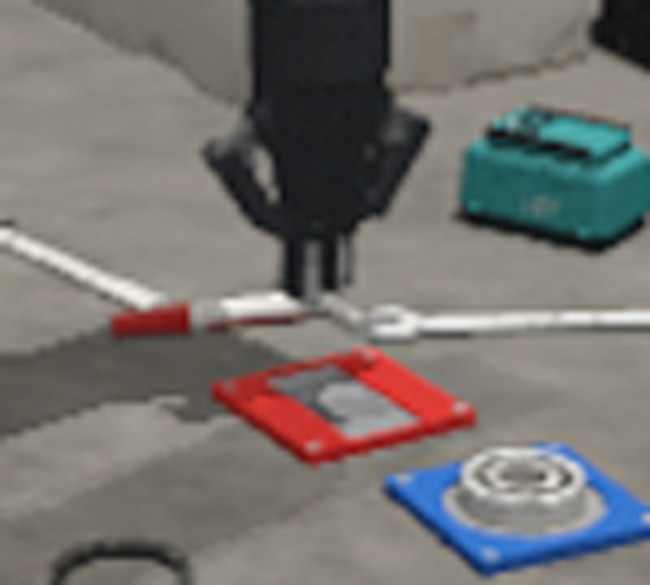

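>>> drive_tool(
  travel=[
    [1.2,12.2,10],
    [0,0,15],
    [0,0,13],
    [0,0,4],
    [0,0,0],
  ],
  twist=[
    [0,0,0],
    [0,0,0],
    [0,0,0],
    [0,0,0],
    [0,0,0],
  ],
)

```text
clock: 40.0
tcp_pos: [0.629, 0.2298, -0.0001]
tcp_rot: [-0.001, 0.678, 0.735, -0.002]
contact_force: [-0.1, 0.3, -0.3]
opening: 0.0089
```

>>> drive_tool(
  travel=[
    [0,0,0],
    [0,0,0],
  ],
  twist=[
    [0,0,0],
    [0,0,0],
  ],
)

```text
clock: 40.2
tcp_pos: [0.6315, 0.2304, 0.0027]
tcp_rot: [0.0, 0.678, 0.735, 0.001]
contact_force: [0.0, -0.0, -1.0]
opening: 0.0094
```

Run:
```python
from meas import *
rel(.6292,.2299,-.0107,4.7)
p,d=snapshot('scene'); cv2.imwrite('pics/d5.png',cv2.resize(p[140:220,230:330],None,fx=7,fy=7,interpolation=cv2.INTER_CUBIC)[:,:,::-1])
```

```text
t 40.2 pos [0.6315 0.2304 0.0027] yawY 4.67 shift [-0.3 -2.3 13.4] twist [ 0.07 -0.01 -0.03] F [ 0. -0. -1.] open 9.4
```

View pics/d5.png

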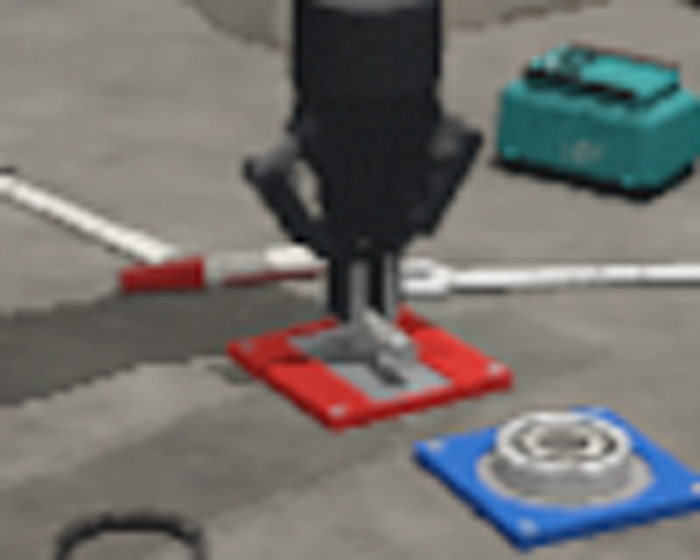

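>>> drive_tool(
  travel=[
    [-0.3,-2.3,5],
    [0,0,4],
    [0,0,3],
    [0,0,0],
    [0,0,0],
  ],
  twist=[
    [0,0,0],
    [0,0,0],
    [0,0,0],
    [0,0,0],
    [0,0,0],
  ],
)

```text
clock: 40.75
tcp_pos: [0.6286, 0.2297, -0.0102]
tcp_rot: [-0.0, 0.678, 0.735, -0.0]
contact_force: [0.1, 0.6, -1.4]
opening: 0.0096
```

>>> drive_tool(
  travel=[
    [0,0,0.7],
    [0,0,0.7],
    [0,0,0],
  ],
  twist=[
    [0,0,0],
    [0,0,0],
    [0,0,0],
  ],
)

```text
clock: 41.05
tcp_pos: [0.6288, 0.2298, -0.0108]
tcp_rot: [0.0, 0.678, 0.735, 0.0]
contact_force: [-2.7, -0.1, 3.0]
opening: 0.0096
```

Contact. Release, lift, and back away to check everything.

>>> drive_tool(
  travel=[
    [0,0,0],
    [0,0,0],
    [0,0,0],
  ],
  twist=[
    [0,0,0],
    [0,0,0],
    [0,0,0],
  ],
  fingers=28,
)

```text
clock: 41.35
tcp_pos: [0.6287, 0.2298, -0.0115]
tcp_rot: [0.0, 0.678, 0.735, 0.0]
contact_force: [0.4, -0.5, 1.2]
opening: 0.0279
```

>>> drive_tool(
  travel=[
    [0,0,-6],
    [0,0,-25],
    [0,0,-40],
    [0,0,-45],
    [0,0,-30],
  ],
  twist=[
    [0,0,0],
    [0,0,0],
    [0,0,0],
    [0,0,0],
    [0,0,0],
  ],
)

```text
clock: 41.85
tcp_pos: [0.6301, 0.2302, 0.1386]
tcp_rot: [0.001, 0.678, 0.735, 0.002]
contact_force: [1.1, 0.2, -0.2]
opening: 0.028
```

>>> drive_tool(
  travel=[
    [35,-35,0],
    [35,-35,0],
    [35,-35,0],
    [35,-35,0],
    [35,-35,0],
  ],
  twist=[
    [0,0,0],
    [0,0,0],
    [0,0,0],
    [0,0,0],
    [0,0,0],
  ],
)

```text
clock: 42.35
tcp_pos: [0.4386, 0.391, 0.1353]
tcp_rot: [0.0, 0.678, 0.735, 0.001]
contact_force: [0.6, 0.8, 0.2]
opening: 0.028
```

>>> drive_tool(
  travel=[
    [40,-30,0],
    [40,-30,0],
    [30,-30,0],
    [0,0,0],
    [0,0,0],
  ],
  twist=[
    [0,0,0],
    [0,0,0],
    [0,0,0],
    [0,0,0],
    [0,0,0],
  ],
)

```text
clock: 42.85
tcp_pos: [0.3407, 0.4929, 0.135]
tcp_rot: [0.0, 0.677, 0.736, 0.0]
contact_force: [-0.1, -1.1, 0.0]
opening: 0.0278
```

Run:
```python
from meas import *
rel(.3,.5,.2)
p,d=snapshot('top'); cv2.imwrite('pics/e1.png',p[:,:,::-1]); np.save('e1p.npy',p); np.save('e1d.npy',d)
rows=[]
for k,c,z in (('blue',(.6536,.0723),.021),('yellow',(.6606,-.232),.019),('green',(.6467,-.0881),.023),('red',(.6297,.2238),.015)):
    w=.11; r=np.ascontiguousarray(rect(p,'top',c[0],c[1],w,z,res)); r=cv2.resize(r,(400,300) if 0 else (300,300)); cv2.drawMarker(r,(150,150),(255,0,0),0,8,1); rows.append(r)
cv2.imwrite('pics/e2.png',np.vstack([np.hstack(rows[:2]),np.hstack(rows[2:])])[:,:,::-1])
p,d=snapshot('scene'); cv2.imwrite('pics/e3.png',cv2.resize(p[160:280,230:410],None,fx=4.2,fy=4.2,interpolation=cv2.INTER_CUBIC)[:,:,::-1]); np.save('e3d.npy',d)
```

```text
t 42.85 pos [0.3407 0.4929 0.135 ] yawY 4.79 shift [ 10.5 -39.9 -65.1] twist [ 3.000e-02  3.000e-02 -8.521e+01] F [-0.1 -1.1  0. ] open 27.8
```

View pics/e1.png

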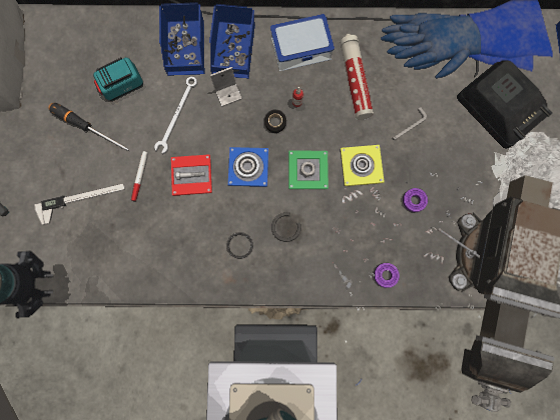

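View pics/e2.png

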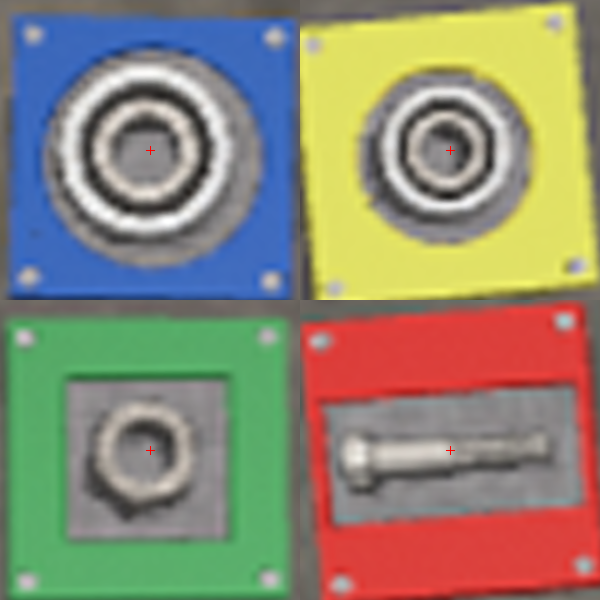

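View pics/e3.png

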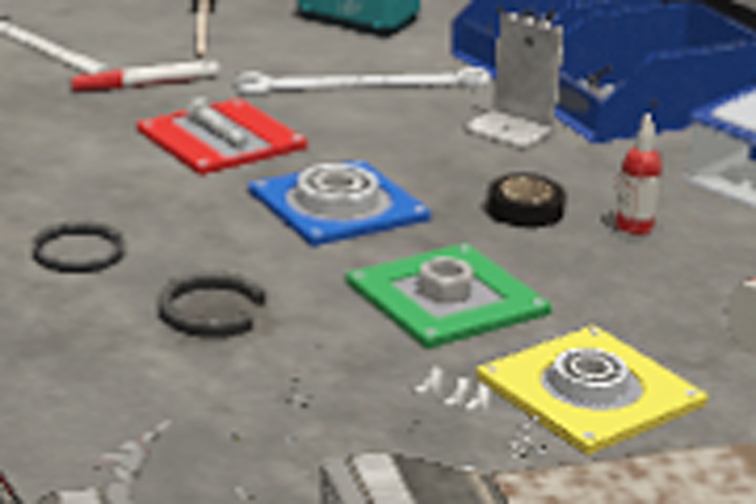

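Run:
```python
from meas import *
for n,f in (('top','e1d.npy'),('scene','e3d.npy')):
    W=cloud(n,np.load(f))
    for k,c,t,zs in (('blue',(.6536,.0723),.021,.016),('yellow',(.6606,-.232),.019,.014),('green',(.6467,-.0881),.023,.018),('red',(.6297,.2238),.017,.012)):
        m=(abs(W[...,0]-c[0])<.05)&(abs(W[...,1]-c[1])<.05)&(W[...,2]>zs)&(W[...,2]<.04)
        P=W[m]; e=(P.min(0)+P.max(0))/2-np.r_[c,0]
        print(n,k,len(P),'bbox-mid off mm',(e[:2]*1e3).round(1),'mean',((P.mean(0)[:2]-c)*1e3).round(1),'top z',np.percentile(P[:,2],[20,50,90]).round(4))
p=np.load('e1p.npy')
for k,c,lo,hi in (('blue',(.65,.07),100,125),('yellow',(.66,-.23),20,35),('green',(.64,-.09),50,80),('red',(.63,.22),0,8)): print(k,holder(p,c,lo,hi)[0][0])
```

```text
top blue 359 bbox-mid off mm [-0.5  2.7] mean [-0.5  2.3] top z [0.0198 0.0213 0.0243]
top yellow 214 bbox-mid off mm [8.3 2.6] mean [-0.3  3.2] top z [0.0174 0.0192 0.0225]
top green 103 bbox-mid off mm [-0.8  3.1] mean [-1.6  2.8] top z [0.0211 0.0233 0.0255]
top red 201 bbox-mid off mm [0.1 0.4] mean [-1.6  4.1] top z [0.0129 0.0163 0.0232]
scene blue 135 bbox-mid off mm [-2.1 -0.6] mean [-2.9 -3.6] top z [0.0189 0.0203 0.0222]
scene yellow 141 bbox-mid off mm [-1.4 -2.8] mean [-2.2 -4.2] top z [0.0163 0.018  0.0195]
scene green 64 bbox-mid off mm [-3.  -1.2] mean [-3.2 -3.1] top z [0.0194 0.0218 0.0241]
scene red 53 bbox-mid off mm [-4.6 -3.1] mean [-4.6  2.3] top z [0.0141 0.0169 0.022 ]
blue [0.65354751 0.07234431]
yellow [ 0.66058    -0.23187587]
green [ 0.64696121 -0.08798118]
red [0.62952523 0.22388475]
```

```bash
python3 -c "
from station import *
print(hand_in())"
```

```text
the job is handed in; nothing more can be done
None
```

All four parts are in their holders, placed in the order asked: large bearing in blue, small bearing in yellow, nut in green, and bolt in red, lying lengthwise. I handed the job in at about 43 s, with the arm clear of everything. I didn't touch the seal ring, the snap ring or the purple look-alikes.

**Flatness:** in the last pictures each part lies inside its recess. Measured top heights of about 21, 19 and 23 mm for the large bearing, small bearing and nut match parts lying flat on the recess floor. The bolt has no height figure that clear, but the pictures show it lying flat.

**Centring:** the two cameras disagree by a few millimetres.
- **Top picture:** parts read about 1.5 to 2.5 mm towards +y, with the nut furthest out.
- **Top-camera depth:** mostly 2 to 3 mm towards +y. The small bearing's and bolt's depth figures varied more, by up to about 8 mm on one reading.
- **Scene-camera depth:** about 1 to 5 mm the other way.

I put the real offset at about 2 mm, which is within the calibration error, so I left the parts as they were.

**Finger height:** the fingertips turned out to sit about 20 to 29 mm behind the reported tool point, not the distance described. I found this by touching the bench lightly, at up to 14 N, and set the grip heights from it.

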